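# Reload the flow analyser and clamp its pumps

### The arm

A 6-joint arm with a two-finger parallel gripper is mounted at the origin on the work surface. World frame = base frame: x ahead of the robot, y to its left, z up, the work surface at z = 0. Lengths are in m, angles in degrees, forces in N, time in s.
With the tool pointing down it reaches from about 0.375 to 0.9 m from the base axis. Payload 3.1 kg.
Tool frame: the origin (TCP) lies midway between the tips of the shut fingers; the grasp point (between the pads) lies bot.pinch_z behind it (bot.pinch_z is the distance from the TCP to the grasp point, in m); z points along the fingers, y is the direction in which the jaws open and shut (so a half turn about z gives the same grasp; the last joint's range is limited). The gripper opens to 87 mm and grips with 3 to 60 N. Pads are 19 mm wide; open, the fingers measure 117 mm over their backs; the gripper's body (75 mm by 190 mm) begins 51 mm behind the grasp point.
Start: joints at [63.455, 30.224, 82.088, -0, 67.689, -10.227], TCP at [0.176, 0.6, 0.223] pointing down, gripper open.
Joint ranges: [-176.69, 176.69], [-43.24, 126.21], [12.49, 139.97], [-82, 262], [0, 151.66], [-163.58, 163.58]. Speed limits (degrees/s): [159.86, 159.86, 180, 180, 180, 180].

### API

Orientations are given as a 3x3 rotation matrix whose columns are the frame's x, y, z axes.
In Python, from rig import bot gives the robot as it stands.
- The arm moves only by the tool apply_moves, never from a script. Its argument "motion" is text: rows parted by semicolons, each of 7 numbers parted by spaces: the shift along the tool's x, y, z in m, then the turn, a rotation vector about the tool's x, y, z in degrees, then the finger opening in m, from 0 to 0.087. A call has exactly 8 rows; each row is the pose to reach, as a shift and turn from the pose commanded when the call began, along the tool's axes at that moment; what a row does not reach only later rows make up. A row lasts 1/8 s, in which the tool goes at most 62.5 mm and 10.7 degrees, less where a joint would pass 70% of its speed; a pose out of reach is approached as far as the arm can. A call with a gripper value outside its range is refused whole. The fingers move at their own pace and stop on an object; the grip force is fixed at half the most. Time passes only in rows, so rows that repeat a pose let the fingers close, or fill a call up. It gives the time, the measured TCP pose, the force and the opening at its end, in the units of the state.
- bot.read_state(): the state, without advancing time (a new reading comes with each control period).
- bot.capture(name): name is "scene" or "top"; returns the picture (400x640x3 uint8, red, green, blue); there is no depth.
- bot.get_calibration(name): a dict with "fx", "fy", "cx", "cy" (pixels), "rvec" (rotation vector, rad) and "tvec" (3), from world to camera coordinates, as OpenCV has them. Camera axes: x right, y down, z forward; pixel columns grow to the right and rows downward; lengths in m; the calibration is good to about 2 mm. A picture is of the moment at which its call begins. get_calibration takes no time and is no camera call.
- bot.hand_in(): hands the job in, once; it reports no verdict.
Trained networks look in the newest picture that a camera, given by its name, has taken for a name from the list of things; names that differ only in an ending like _2 or _b are one class to them, and where a whole thing is asked for, a point or a joint stands for the part that bears it (a point fixed in the world has none). Each returns a list of dicts, best first, with "p" (0 to 1); they miss things now and then, are a little off and sometimes report something else, mostly with a low value. They report only what shows in the picture. A call takes as long as a camera call. They do not tell look-alikes from the thing itself.
- bot.find_in(name, camera): "point" ([x, y, z] in m, in world coordinates, good to about 4 mm: the middle of the surface that is visible of it).
The state is a dict: "time_s": time; "joint_positions": joint angles; "qvel": joint speeds; "tau": joint torques, N m; "position": TCP position; "tcp_rot": TCP orientation; "force": force on the tool from outside, world axes, zero at the start; "moment": the same for the moment, N m; "opening": opening from 0.0 (shut) to 1.0 (fully open).
Only numpy, scipy, OpenCV 4.12 (cv2) and the standard library are available. Lean on these libraries where they do the work, as an engineer would, in place of code of your own. Each camera call takes 0.05 s, during which the arm holds its last target.

### The job

Get the flow analyser ready for its next run: take every empty white bottle with an orange cap out of its reagent bay and stand it upright in the blue return tray, and stand every full amber bottle with a blue cap from the bench upright on the floor of the bay. When all bottles are in place, press both red pump clamp levers all the way down until they catch and stay down by themselves, and last of all push the green bay door shut until its catch holds it. Leave the other things on the bench where they are.

Things in the scene. Friction and masses are not known exactly. Their poses are not given: they have to be found in the camera images.
- analyser: White flow analyser, fixed, turned up to 0.12 rad either way. Origin on the bench under the centre of its reagent bay; x to its back, y to its left, z up; front (-x) faces the robot. Right of the bay is the pump block (x -70 to +80, y -297 to -127 mm, 75 mm high) with the clamp levers on top; behind both the instrument body, x +83 to +173 mm, 85 mm high (107 mm over blue caps).
- bay_floor (a point): Centre of the reagent bay's black rubber floor, 15 mm above the bench; axes as the analyser's. The bay is an open-topped recess, inside 144 mm (x, front to back) by 232 mm (y): room for three bottles side by side along y. Its back and side walls rise to 30 mm above the bench, the front sill to 28 mm.
- bay_door (a joint): Angle of the lime-green bay door: 0 shut, growing as it swings out towards the robot, 1.2 at most; 0.7 to 0.95 at the start. Panel 238 mm from hinge to free edge, 10 mm thick, 21 to 83 mm above the bench. Swings easily and stays where left; over the last 0.08 rad a ball catch resists (about 3 N at the free edge), then snaps and holds it at 0, where it stops.
- door_face (a point): Point on the outer face of the bay door (the face towards the robot when shut), 165 mm from the hinge, 52 mm above the bench. Its x axis is normal to the panel, from the outer face to the bay side: pushing along it shuts the door. Its y axis lies along the panel towards the hinge.
- bay_door_hinge (a point): Point on the bay door's upright hinge axis at the bay's front left corner, 52 mm above the bench (analyser x = -88, y = +124 mm).
- lever_left (a joint): Angle of the left pump clamp lever: 0 raised, 31 degrees up (0 to 0.08 at the start); grows as pressed; 0.55 fully down on its stop, level. Sprung: a straight push down on the pad takes about 2 N rising to 3; from 0.43 a ball catch resists with about 11 N, past about 0.49 it snaps in and holds the lever at about 0.53; let go earlier, it springs back up.
- lever_right (a joint): Angle of the right pump clamp lever: 0 raised, 31 degrees up (0 to 0.08 at the start); grows as pressed; 0.55 fully down on its stop, level. Sprung: a straight push down on the pad takes about 2 N rising to 3; from 0.43 a ball catch resists with about 11 N, past about 0.49 it snaps in and holds the lever at about 0.53; let go earlier, it springs back up.
- lever_left_pad (a point): Middle of the top of the red thumb pad of the left pump clamp lever. Pad 26 mm wide, 50 mm long, 12 mm thick; its middle is 92 mm in front (-x) of the lever's level hinge, which is at analyser x = +55, y = -170, z = 95 mm. Raised, this point is about 148 mm above the bench; fully down, 101 mm, the lever level. The two levers are 80 mm apart.
- lever_right_pad (a point): Middle of the top of the red thumb pad of the right pump clamp lever. Pad 26 mm wide, 50 mm long, 12 mm thick; its middle is 92 mm in front (-x) of the lever's level hinge, which is at analyser x = +55, y = -250, z = 95 mm. Raised, this point is about 148 mm above the bench; fully down, 101 mm, the lever level. The two levers are 80 mm apart.
- tray: Blue plastic return tray, fixed, an open box 165 mm (x) by 145 mm (y), 25 mm high, walls 5 mm, floor 5 mm thick; origin on the bench under its centre, x along its longer side. Takes two bottles side by side along x.
- full1: Full bottle: amber glass jar, paper label, blue cap, diameter 58 mm, height 75 mm, about 180 g, heavy base; origin at the centre of its underside, z up its axis. Straight sides up to 46 mm, then narrowing to a 52 mm cap (59 to 75 mm). Two or three of the three are present, standing on the bench nearer than pumps and tray, axes at least 75 mm apart at the start.
- full2: Full bottle: amber glass jar, paper label, blue cap, diameter 58 mm, height 75 mm, about 180 g, heavy base; origin at the centre of its underside, z up its axis. Straight sides up to 46 mm, then narrowing to a 52 mm cap (59 to 75 mm). Two or three of the three are present, standing on the bench nearer than pumps and tray, axes at least 75 mm apart at the start.
- full3: Full bottle: amber glass jar, paper label, blue cap, diameter 58 mm, height 75 mm, about 180 g, heavy base; origin at the centre of its underside, z up its axis. Straight sides up to 46 mm, then narrowing to a 52 mm cap (59 to 75 mm). Two or three of the three are present, standing on the bench nearer than pumps and tray, axes at least 75 mm apart at the start.
- empty1: Empty bottle: white plastic jar, orange cap, no label, about 80 g, shape and size as the full ones (diameter 58 mm, height 75 mm, straight sides up to 46 mm, 52 mm cap); origin at the centre of its underside. One or two of the two are present, standing in the reagent bay at the start.
- empty2: Empty bottle: white plastic jar, orange cap, no label, about 80 g, shape and size as the full ones (diameter 58 mm, height 75 mm, straight sides up to 46 mm, 52 mm cap); origin at the centre of its underside. One or two of the two are present, standing in the reagent bay at the start.
- beaker: Bystander: empty glass beaker, diameter 70 mm, 90 mm high; origin at the centre of its underside.
- pen: Bystander: black and red marker pen lying on the bench, 120 mm long along its x axis, 14 mm thick; origin under its middle.
- cap: Bystander: spare blue bottle cap lying on the bench, diameter 34 mm, 14 mm high; origin at the centre of its underside.
- wash: Bystander: white bottle with a red cap, diameter 66 mm, 150 mm high; origin at the centre of its underside.
- timer: Bystander: grey lab timer lying flat, 50 x 70 x 22 mm; origin under its centre.
- spatula: Bystander: spatula lying on the bench, 180 mm long along its x axis.
- tipbox: Bystander: blue box with a clear lid, 120 x 85 x 68 mm; origin under its centre.
Not all that is in view belongs to the job. Leave any pink look-alike of the empty2 alone. Leave any pink look-alike of the empty1 alone.

How it is judged:
By the outcome, as a careful person would: the job done as asked, in the order asked, and still so for the second after the job is handed in, with the robot touching nothing.
Of full1, full2, full3 only 2 to 3 are there at a start; the rules pass over those that are not, and their reading is None.
Of empty1, empty2 only 1 to 2 are there at a start; the rules pass over those that are not, and their reading is None.
At some moment in a run one of full1, full2, full3, empty1, empty2 may be knocked a few centimetres aside while the robot is not near it.
It also fails if it takes over 210 s, if anything falls off the work surface, if the arm or the gripper's body presses on something with over 40 N, if the wrist force passes 120 N, or if a joint passes its speed limit or range.

## Working session

There is one attempt and no reset: what is moved stays moved. The work goes in short steps, Python scripts to look and compute and a tool call to move; the robot and the scene stay as the last step left them, time stands still between calls to the robot, and variables do not carry over. Pictures are saved under pics/ and viewed, and the job is handed in when it is done.

Besides the shell and the picture viewer there is one more tool, called after "Request:" as name(argument=value, ...) on one line, values as JSON. apply_moves: Moves the arm, as the interface text tells. Its arguments: {"type":"object","properties":{"motion":{"type":"string"}},"required":["motion"]}

```bash
mkdir -p pics; ls
python3 - <<'E'
from rig import bot
import cv2
s=bot.read_state();print(s['time_s'],s['position'],s['tcp_rot'],s['opening'],bot.pinch_z)
for n in('scene','top'):
    im=bot.capture(n);cv2.imwrite(f'pics/{n}0.png',im[:,:,::-1]);c=bot.get_calibration(n);print(n,c)
E
```

```text
pics
0.0 [0.17523901 0.59916305 0.22156105] [[-9.59716211e-01  2.80969378e-01 -1.00156963e-03]
 [ 2.80970858e-01  9.59714323e-01 -1.94810841e-03]
 [ 4.13861916e-04 -2.15104310e-03 -9.99997601e-01]] 0.996183520340148 0.0187
scene {'fx': 393.5017227098979, 'fy': 393.5017227098979, 'cx': 318.2249352814152, 'cy': 198.4661860130592, 'rvec': array([ 1.52386072,  2.12237503, -0.80548392]), 'tvec': array([ 0.17428017, -0.31197812,  1.78422059])}
top {'fx': 502.1600489152046, 'fy': 502.1600489152046, 'cx': 328.1894147557356, 'cy': 193.8584804487774, 'rvec': array([ 2.11385168, -2.1801445 ,  0.11335165]), 'tvec': array([0.03049466, 0.55194628, 1.37109764])}
```

View pics/scene0.png

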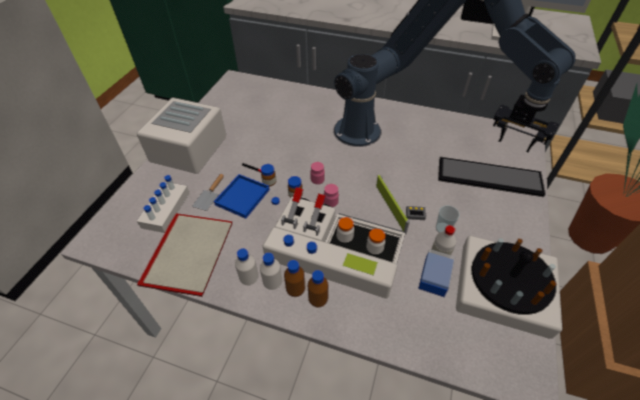

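View pics/top0.png

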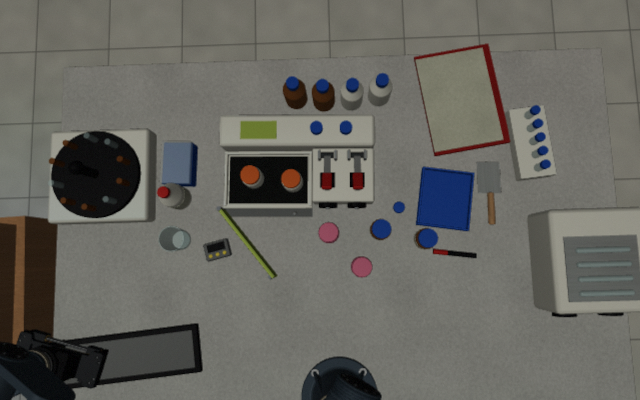

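Run:
```python
from rig import bot
import numpy as np
for cam in('top','scene'):
  for n in ['analyser','bay_floor','bay_door','door_face','bay_door_hinge','lever_left_pad','lever_right_pad','tray','full1','empty1']:
    try:
      for d in bot.find_in(n,cam):
        if d['p']>.2: print(cam,n,np.round(d['point'],3),round(d['p'],2))
    except Exception as e: print(n,e)
```

```text
top analyser [0.642 0.101 0.077] 0.83
top bay_floor [0.643 0.105 0.076] 0.72
top bay_floor [0.437 0.452 0.047] 0.31
top bay_door [0.419 0.231 0.084] 0.9
top bay_door [0.586 0.112 0.091] 0.67
top door_face [0.419 0.233 0.083] 0.69
top bay_door_hinge [0.419 0.234 0.081] 0.97
top bay_door_hinge [0.644 0.098 0.076] 0.68
top bay_door_hinge [ 0.377 -0.33   0.012] 0.3
top lever_left_pad [0.597 0.011 0.134] 0.88
top lever_right_pad [ 0.596 -0.065  0.126] 0.73
top lever_right_pad [0.64  0.1   0.077] 0.35
top tray [ 0.533 -0.319  0.005] 0.64
top full1 [ 0.414 -0.249  0.074] 0.8
top full1 [ 0.447 -0.127  0.076] 0.8
top full1 [ 0.598 -0.066  0.132] 0.67
top full1 [0.644 0.099 0.078] 0.65
top empty1 [0.6   0.218 0.091] 0.86
top empty1 [ 0.35  -0.069  0.079] 0.81
top empty1 [0.582 0.111 0.09 ] 0.72
top empty1 [0.442 0.012 0.076] 0.68
scene analyser [0.691 0.112 0.073] 0.89
scene bay_floor [0.688 0.112 0.075] 0.71
scene bay_door [0.432 0.246 0.064] 0.61
scene bay_door [ 0.38  -0.348  0.016] 0.25
scene door_face [0.437 0.247 0.064] 0.67
scene door_face [0.675 0.432 0.067] 0.67
scene bay_door_hinge [0.443 0.244 0.061] 0.57
scene lever_left_pad [0.604 0.015 0.124] 0.53
scene lever_left_pad [0.434 0.244 0.065] 0.48
scene lever_left_pad [0.568 0.442 0.107] 0.43
scene lever_right_pad [ 0.601 -0.065  0.127] 0.8
scene tray [0.572 0.438 0.106] 0.33
scene full1 [ 0.462 -0.127  0.073] 0.68
scene full1 [ 0.434 -0.244  0.053] 0.57
scene empty1 [0.603 0.116 0.075] 0.93
scene empty1 [ 0.367 -0.062  0.051] 0.69
scene empty1 [0.462 0.022 0.062] 0.64
scene empty1 [0.622 0.229 0.077] 0.57
```

Candidates for full bottles: blue caps at top px (381,229) and (427,238). The four bottles behind the analyser (295..381, 85), the small spare cap (399,207) and the caps on the instrument aren't candidates. For empties: orange caps at (251,175) and (291,180). The pink ones at (328,232) and (361,267) are look-alikes. Next I'll check with close crops.

```bash
cat > h.py <<'E'
import numpy as np,cv2
from rig import bot
def cal(n):
    c=bot.get_calibration(n);K=np.array([[c['fx'],0,c['cx']],[0,c['fy'],c['cy']],[0,0,1.]]);return K,np.array(c['rvec']),np.array(c['tvec'])
def proj(P,n):
    K,r,t=cal(n);return cv2.projectPoints(np.array(P,float).reshape(-1,1,3),r,t,K,None)[0].reshape(-1,2)
def px2w(uv,z,n):
    K,r,t=cal(n);R=cv2.Rodrigues(r)[0];uv=np.array(uv,float).reshape(-1,2)
    d=np.c_[uv,np.ones(len(uv))]@np.linalg.inv(K).T@R;C=-R.T@t
    return C+d*((z-C[2])/d[:,2])[:,None]
def toolrows(pos,jaw=None):
    s=bot.read_state();R=np.array(s['tcp_rot']);return R.T@(np.array(pos)-s['position'])
def crop(n,x0,y0,x1,y1,k,out,draw=None):
    im=bot.capture(n)[:,:,::-1].copy()
    c=cv2.resize(im[y0:y1,x0:x1],None,fx=k,fy=k,interpolation=cv2.INTER_CUBIC)
    for p in (draw or []):
        pts=((proj(p,n)+.5-[x0,y0])*k).astype(int);cv2.polylines(c,[pts.reshape(-1,1,2)],False,(255,0,255),1)
    cv2.imwrite(out,c)
E
python3 - <<'E'
from h import *
crop('top',200,100,360,290,3,'pics/t1.png')
crop('top',320,150,520,290,4,'pics/t2.png')
crop('scene',180,140,440,300,3,'pics/s1.png')
E
```

```text
(no output)
```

View pics/t1.png

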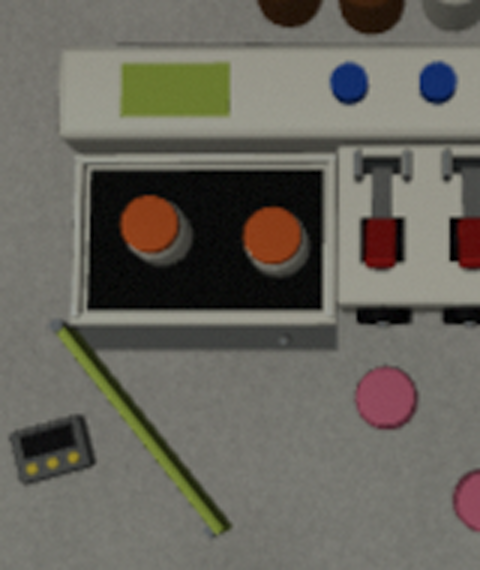

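View pics/t2.png

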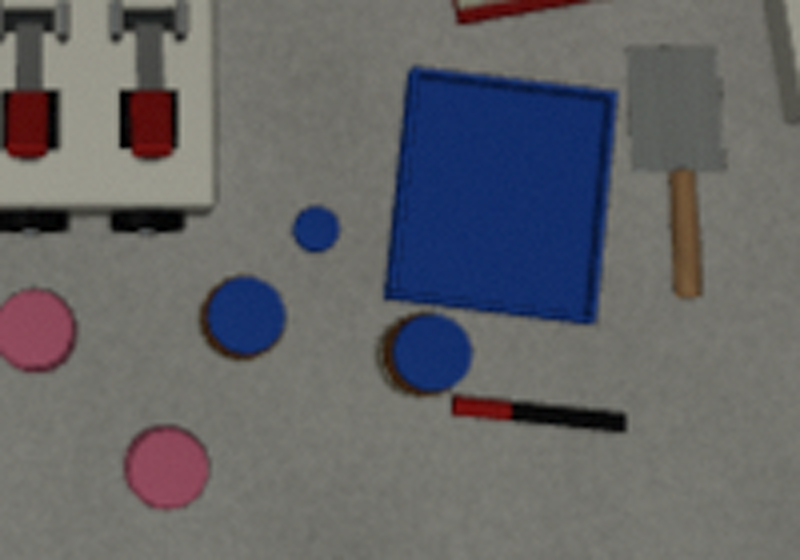

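View pics/s1.png

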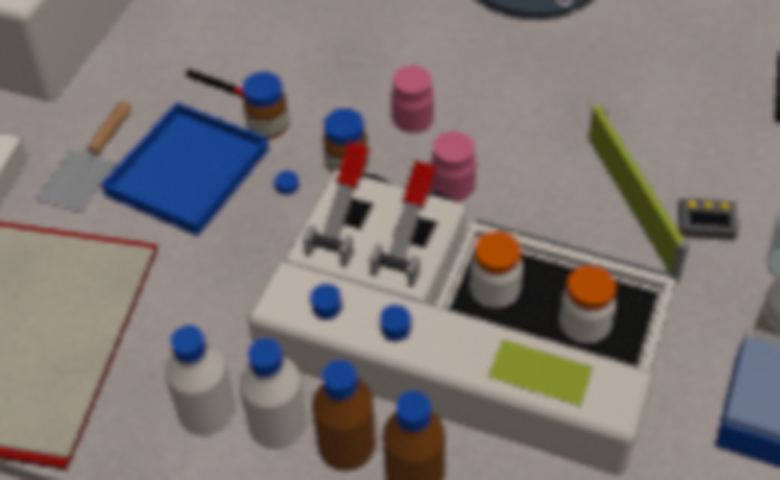

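Run:
```python
from h import *
def t1(x,y):return((x+.5)/3-.5+200,(y+.5)/3-.5+100)
def t2(x,y):return((x+.5)/4-.5+320,(y+.5)/4-.5+150)
W=lambda p,z:px2w(p,z,'top')[0]
for n,p,z in [('e1',t1(150,224),.09),('e2',t1(272,236),.09),('pinkA',t1(386,398),.075),('f1',t2(245,316),.075),('f2',t2(431,352),.075),('pinkB',t2(167,467),.075)]: print(n,W(p,z).round(4))
obs=[(W(t1(338,305),.075),(-.07,-.127)),(W(t2(215,210),.075),(-.07,-.297)),(W(t1(57,325),.083),(-.088,.124)),
(W(t1(382,244),.137),None)]
A=np.array([o[0][:2] for o in obs if o[1]]);B=np.array([o[1] for o in obs if o[1]])
a=A-A.mean(0);b=B-B.mean(0);th=np.arctan2((b[:,0]*a[:,1]-b[:,1]*a[:,0]).sum(),(a*b).sum())
R=np.array([[np.cos(th),-np.sin(th)],[np.sin(th),np.cos(th)]]);t=A.mean(0)-R@B.mean(0)
print('th',th,'t',t,(A-(B@R.T+t)).round(4))
tc=[W(t2(*p),.025)for p in[(411,67),(617,92),(597,324),(385,299)]]
print('tray',np.round(tc,4).tolist(),np.mean(tc,0));print([np.linalg.norm(tc[i]-tc[(i+1)%4])for i in range(4)])
hg=W(t1(57,325),.083);tip=W(t1(222,528),.083);print('door',hg,tip,np.linalg.norm(tip-hg),np.degrees(np.arctan2(*(tip-hg)[[1,0]])))
def T(x,y,z):return [*(R@[x,y]+t),z]
box=lambda x0,x1,y0,y1,z:[T(x0,y0,z),T(x1,y0,z),T(x1,y1,z),T(x0,y1,z),T(x0,y0,z)]
dr=[box(-.07,.08,-.297,-.127,.075),box(-.072,.072,-.116,.116,.03),box(-.072,.072,-.116,.116,.015),box(.083,.173,-.297,.13,.085),[T(.055,-.17,.095),T(-.024,-.17,.148)],[T(.055,-.25,.095),T(-.024,-.25,.148)]]
np.save('an.npy',[*t,th])
crop('top',200,100,400,290,3,'pics/t3.png',dr);crop('scene',180,140,440,300,3,'pics/s3.png',dr)
```

```text
e1 [0.6059 0.2238 0.09  ]
e2 [0.5913 0.1135 0.09  ]
pinkA [0.4431 0.0154 0.075 ]
f1 [ 0.4488 -0.1262  0.075 ]
f2 [ 0.4209 -0.2494  0.075 ]
pinkB [ 0.3499 -0.07    0.075 ]
th -0.03406877520475735 t [0.60172544 0.18318163] [[ 0.0011 -0.0023]
 [-0.0006  0.0023]
 [-0.0005 -0.    ]]
tray [[0.6236, -0.2549, 0.025], [0.6009, -0.3984, 0.025], [0.4384, -0.3739, 0.025], [0.4603, -0.2282, 0.025]] [ 0.53079183 -0.31387342  0.025     ]
[np.float64(0.14525521077909712), np.float64(0.16431673181254566), np.float64(0.14733402070461482), np.float64(0.1654592978720911)]
door [0.5175454  0.31007948 0.083     ] [0.33237346 0.163762   0.083     ] 0.23600307530981623 -141.68523552084008
```

View pics/t3.png

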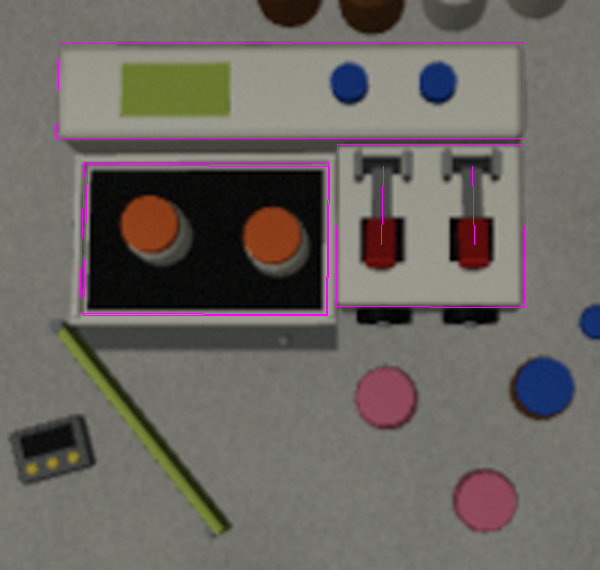

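View pics/s3.png

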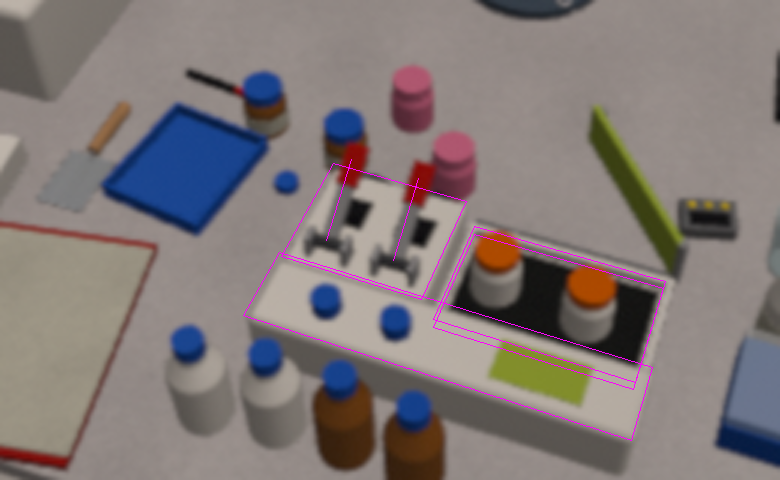

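```bash
cat >> h.py <<'E'
def plan(pos,az):
    s=bot.read_state();R=np.array(s['tcp_rot']);d=R.T@(np.array(pos)-s['position'])
    cur=np.degrees(np.arctan2(R[1,1],R[0,1]));j=s['joint_positions']
    k=-(az-cur)
    print('shift',d.round(4),'turn_z',round(k,1),'(opt',round((k+90)%180-90,1),') curaz',round(cur,1),'q6',round(j[5],1),'t',s['time_s'])
E
python3 - <<'E'
from h import *
plan([.606,.224,.23],-2)
E
```

```text
shift [-0.5187 -0.2397 -0.0075] turn_z 75.7 (opt 75.7 ) curaz 73.7 q6 -10.2 t 1.35
```

Request:
apply_moves(motion="-0.055 -0.025 -0.008 0 0 9 0.087;-0.11 -0.05 -0.008 0 0 18 0.087;-0.17 -0.078 -0.008 0 0 27 0.087;-0.23 -0.106 -0.008 0 0 36 0.087;-0.29 -0.134 -0.008 0 0 46 0.087;-0.35 -0.162 -0.008 0 0 56 0.087;-0.41 -0.19 -0.008 0 0 66 0.087;-0.465 -0.215 -0.008 0 0 75.7 0.087")

```text
time_s: 2.35
position: [0.5505, 0.2721, 0.2307]
tcp_rot: [[0.041, 0.999, 0.0], [0.999, -0.041, 0.0], [0.0, 0.0, -1.0]]
force: [0.4, 0.7, 0.5]
opening: 1.002
```

Run:
```python
from h import *
plan([.606,.224,.12],-2);plan([.606,.224,.037],-2)
```

```text
shift [-0.0459  0.0574  0.1107] turn_z -0.4 (opt -0.4 ) curaz -2.4 q6 18.2 t 2.35
shift [-0.0459  0.0574  0.1937] turn_z -0.4 (opt -0.4 ) curaz -2.4 q6 18.2 t 2.35
```

Request:
apply_moves(motion="-0.025 0.03 0.01 0 0 0 0.087;-0.046 0.057 0.03 0 0 0 0.087;-0.046 0.057 0.06 0 0 0 0.087;-0.046 0.057 0.09 0 0 0 0.087;-0.046 0.057 0.11 0 0 0 0.087;-0.046 0.057 0.11 0 0 0 0.087;-0.046 0.057 0.11 0 0 0 0.087;-0.046 0.057 0.11 0 0 0 0.087")

```text
time_s: 3.35
position: [0.6052, 0.2259, 0.1219]
tcp_rot: [[0.035, 0.999, 0.003], [0.999, -0.035, 0.001], [0.001, 0.003, -1.0]]
force: [0.4, -0.1, 0.4]
opening: 0.998
```

Run:
```python
from h import *
plan([.606,.224,.037],-2)
crop('scene',280,100,440,260,4,'pics/s4.png');crop('top',200,100,400,290,3,'pics/t4.png')
```

```text
shift [-0.0019  0.0006  0.0849] turn_z -0.0 (opt -0.0 ) curaz -2.0 q6 12.6 t 3.35
```

View pics/s4.png

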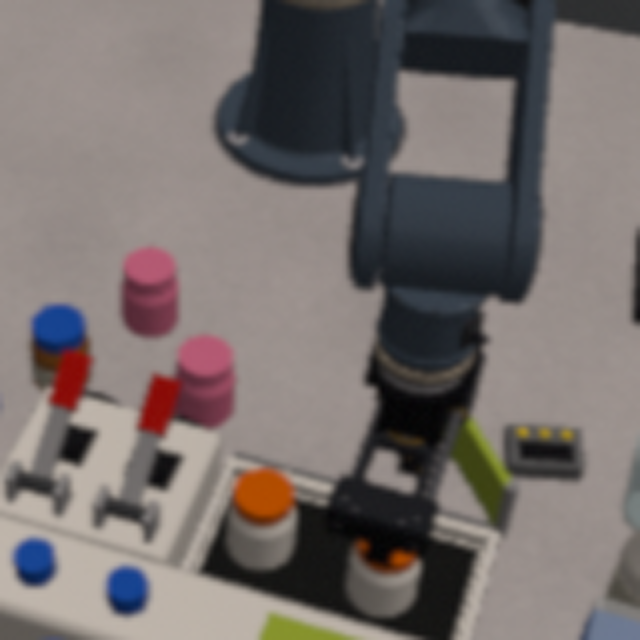

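View pics/t4.png

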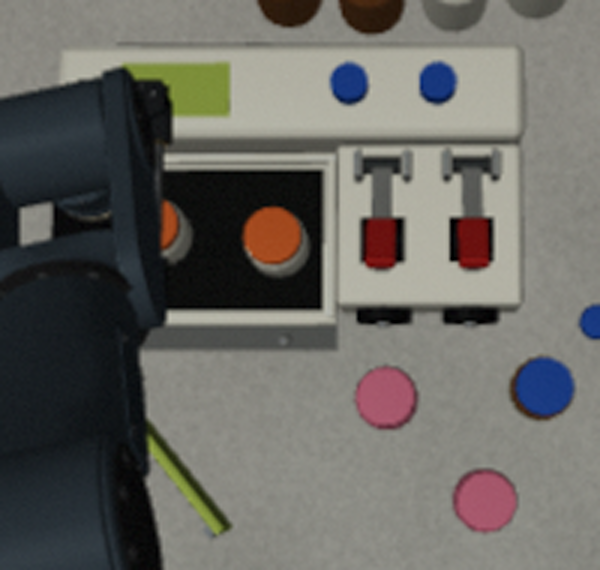

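Request:
apply_moves(motion="-0.002 0 0.02 0 0 0 0.087;-0.002 0 0.04 0 0 0 0.087;-0.002 0 0.06 0 0 0 0.087;-0.002 0 0.075 0 0 0 0.087;-0.002 0 0.084 0 0 0 0.087;-0.002 0 0.084 0 0 0 0.087;-0.002 0 0.084 0 0 0 0.06;-0.002 0 0.084 0 0 0 0.04")

```text
time_s: 4.45
position: [0.6048, 0.2238, 0.0373]
tcp_rot: [[0.035, 0.999, 0.001], [0.999, -0.035, 0.0], [0.0, 0.001, -1.0]]
force: [-0.7, -0.1, 0.3]
opening: 0.85
```

Request:
apply_moves(motion="0 0 0 0 0 0 0.03;0 0 0 0 0 0 0.03;0 0 0 0 0 0 0.03;0 0 -0.01 0 0 0 0.03;0 0 -0.03 0 0 0 0.03;0 0 -0.07 0 0 0 0.03;0 0 -0.12 0 0 0 0.03;0 0 -0.17 0 0 0 0.03")

```text
time_s: 5.45
position: [0.6041, 0.2236, 0.2094]
tcp_rot: [[0.035, 0.999, 0.001], [0.999, -0.035, 0.0], [0.0, 0.001, -1.0]]
force: [0.4, 0.1, -0.1]
opening: 0.662
```

Run:
```python
from h import *
a=np.radians(-98.5)
print(np.array([.5308,-.3139])+.037*np.array([.1625,.0245])/.1644, np.array([.5308,-.3139])-.037*np.array([.1625,.0245])/.1644)
plan([.567,-.308,.23],-98.5)
crop('scene',200,60,440,260,3,'pics/s5.png')
```

```text
[ 0.56737238 -0.30838601] [ 0.49422762 -0.31941399]
shift [-0.5326 -0.0183 -0.0208] turn_z 96.5 (opt -83.5 ) curaz -2.0 q6 12.4 t 5.45
```

View pics/s5.png

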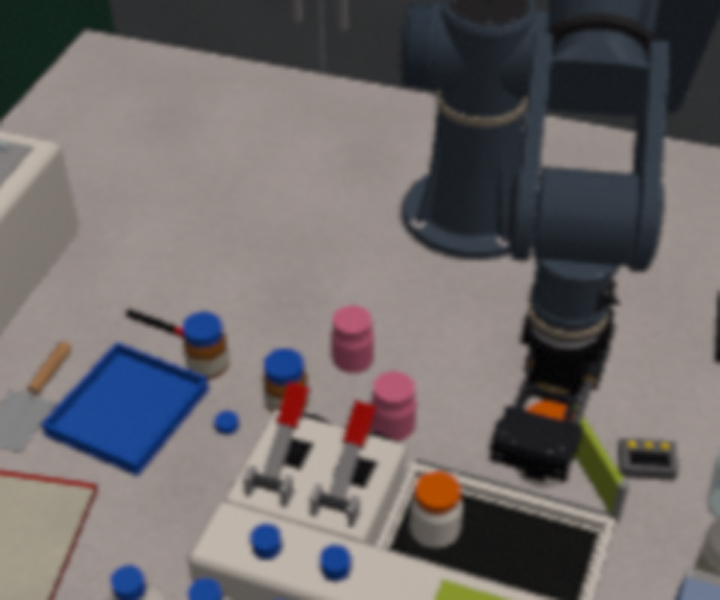

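Request:
apply_moves(motion="-0.03 -0.001 -0.01 0 0 5 0.03;-0.075 -0.003 -0.02 0 0 13 0.03;-0.125 -0.005 -0.02 0 0 22 0.03;-0.175 -0.007 -0.02 0 0 31 0.03;-0.225 -0.009 -0.02 0 0 40 0.03;-0.275 -0.011 -0.02 0 0 50 0.03;-0.325 -0.012 -0.02 0 0 59 0.03;-0.375 -0.013 -0.02 0 0 68 0.03")

```text
time_s: 6.5
position: [0.5779, -0.1523, 0.2279]
tcp_rot: [[0.942, 0.337, 0.002], [0.337, -0.942, -0.001], [0.001, 0.001, -1.0]]
force: [0.2, 0.1, -1.5]
opening: 0.663
```

Run:
```python
from h import *
plan([.567,-.308,.20],-98.5)
```

```text
shift [-0.0627  0.1429  0.028 ] turn_z 28.2 (opt 28.2 ) curaz -70.3 q6 44.8 t 6.5
```

Request:
apply_moves(motion="-0.02 0.045 0 0 0 9 0.03;-0.038 0.085 0 0 0 18 0.03;-0.055 0.125 0 0 0 25 0.03;-0.063 0.143 0 0 0 28.2 0.03;-0.063 0.143 0.03 0 0 28.2 0.03;-0.063 0.143 0.07 0 0 28.2 0.03;-0.063 0.143 0.11 0 0 28.2 0.03;-0.063 0.143 0.12 0 0 28.2 0.03")

```text
time_s: 7.5
position: [0.5661, -0.3043, 0.1043]
tcp_rot: [[0.99, -0.142, -0.005], [-0.142, -0.99, 0.004], [-0.005, -0.003, -1.0]]
force: [-0.2, 0.3, -0.8]
opening: 0.656
```

Run:
```python
from h import *
plan([.567,-.308,.028],-98.5)
crop('scene',180,60,340,260,3,'pics/s6.png')
```

```text
shift [0.0018 0.0038 0.0763] turn_z 0.3 (opt 0.3 ) curaz -98.2 q6 59.9 t 7.5
```

View pics/s6.png

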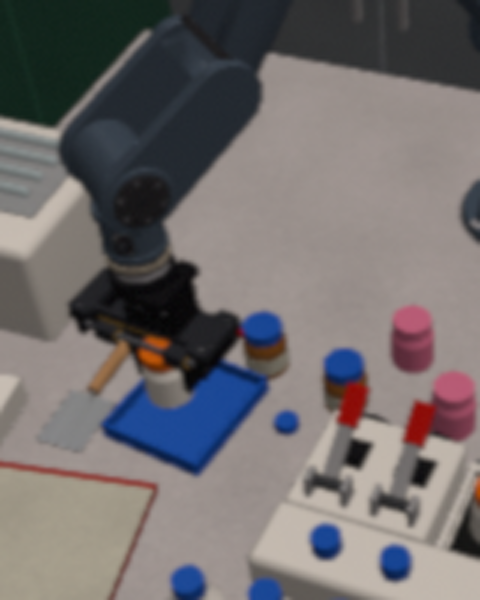

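Request:
apply_moves(motion="0.002 0.004 0.02 0 0 0.3 0.03;0.002 0.004 0.04 0 0 0.3 0.03;0.002 0.004 0.058 0 0 0.3 0.03;0.002 0.004 0.068 0 0 0.3 0.03;0.002 0.004 0.074 0 0 0.3 0.03;0.002 0.004 0.076 0 0 0.3 0.03;0.002 0.004 0.076 0 0 0.3 0.03;0.002 0.004 0.076 0 0 0.3 0.03")

```text
time_s: 8.55
position: [0.5695, -0.3111, 0.0311]
tcp_rot: [[0.989, -0.148, 0.001], [-0.148, -0.989, -0.001], [0.001, 0.001, -1.0]]
force: [0.5, -0.5, -0.7]
opening: 0.658
```

Request:
apply_moves(motion="0 0 0 0 0 0 0.075;0 0 0 0 0 0 0.087;0 0 0 0 0 0 0.087;0 0 0 0 0 0 0.087;0 0 -0.02 0 0 0 0.087;0 0 -0.06 0 0 0 0.087;0 0 -0.11 0 0 0 0.087;0 0 -0.16 0 0 0 0.087")

```text
time_s: 9.55
position: [0.5691, -0.3108, 0.1935]
tcp_rot: [[0.989, -0.148, 0.001], [-0.148, -0.989, -0.001], [0.001, 0.001, -1.0]]
force: [-1.0, 0.2, -0.3]
opening: 1.001
```

Run:
```python
from h import *
plan([.591,.1135,.22],-2)
crop('scene',180,60,440,300,3,'pics/s7.png');crop('top',200,100,520,290,2.5,'pics/t7.png')
for c in('scene','top'):
 for d in bot.find_in('empty1',c): print(c,np.round(d['point'],3),d['p'])
```

```text
shift [-0.0412 -0.4229 -0.0268] turn_z -96.5 (opt 83.5 ) curaz -98.5 q6 60.0 t 9.55
scene [0.604 0.114 0.078] 0.83
scene [0.462 0.023 0.06 ] 0.79
scene [ 0.586 -0.301  0.063] 0.74
scene [ 0.365 -0.064  0.05 ] 0.51
top [0.584 0.109 0.091] 0.91
top [0.649 0.425 0.071] 0.49
top [0.64  0.11  0.079] 0.16
```

View pics/s7.png

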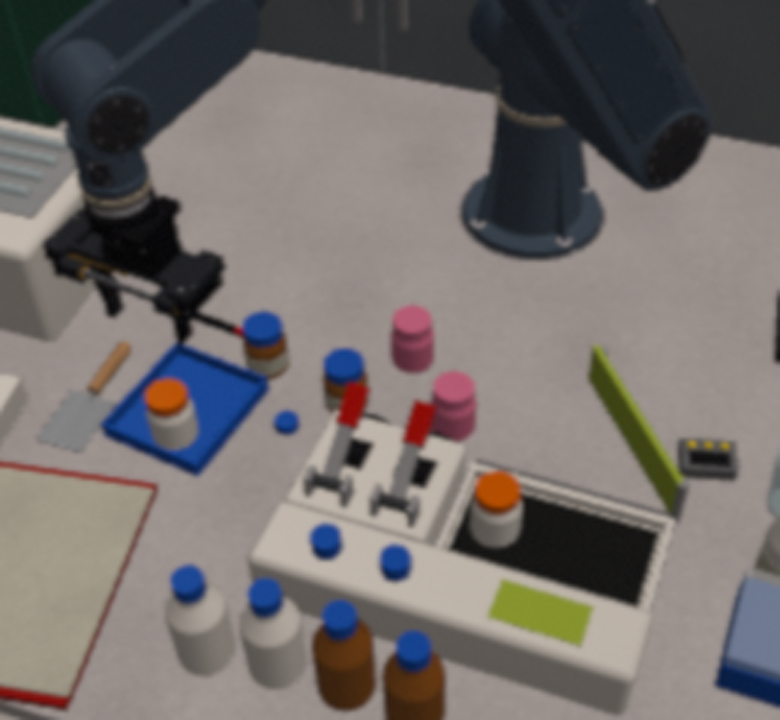

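View pics/t7.png

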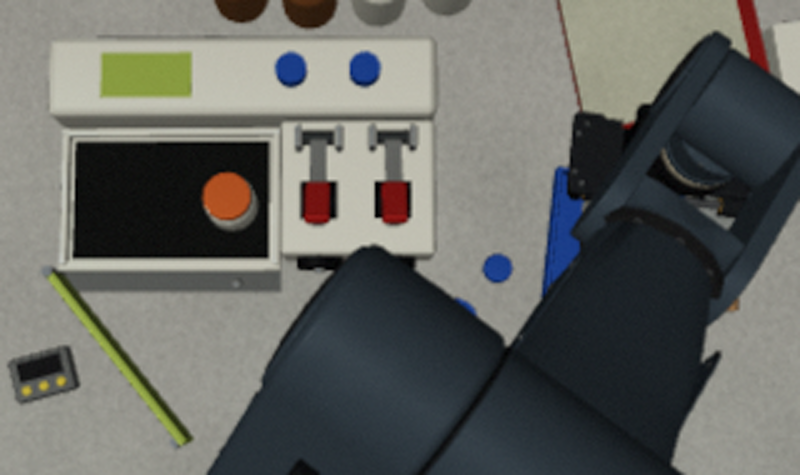

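Request:
apply_moves(motion="-0.003 -0.03 -0.02 0 0 -6 0.087;-0.008 -0.08 -0.027 0 0 -15 0.087;-0.013 -0.13 -0.027 0 0 -25 0.087;-0.018 -0.185 -0.027 0 0 -35 0.087;-0.023 -0.24 -0.027 0 0 -45 0.087;-0.028 -0.29 -0.027 0 0 -55 0.087;-0.033 -0.34 -0.027 0 0 -65 0.087;-0.038 -0.385 -0.027 0 0 -75 0.087")

```text
time_s: 10.75
position: [0.5871, 0.0774, 0.2159]
tcp_rot: [[0.393, 0.919, -0.004], [0.919, -0.393, 0.0], [-0.001, -0.004, -1.0]]
force: [-0.5, -0.6, 0.4]
opening: 1.0
```

Run:
```python
from h import *
plan([.591,.1135,.22],-2)
```

```text
shift [ 0.0347 -0.0106 -0.0041] turn_z -21.2 (opt -21.2 ) curaz -23.2 q6 19.9 t 10.75
```

Request:
apply_moves(motion="0.017 -0.005 -0.004 0 0 -10 0.087;0.035 -0.0105 -0.004 0 0 -21.2 0.087;0.035 -0.0105 0.02 0 0 -21.2 0.087;0.035 -0.0105 0.06 0 0 -21.2 0.087;0.035 -0.0105 0.09 0 0 -21.2 0.087;0.035 -0.0105 0.096 0 0 -21.2 0.087;0.035 -0.0105 0.096 0 0 -21.2 0.087;0.035 -0.0105 0.096 0 0 -21.2 0.087")

```text
time_s: 11.75
position: [0.5938, 0.1118, 0.1227]
tcp_rot: [[0.04, 0.999, 0.002], [0.999, -0.04, -0.0], [0.0, 0.002, -1.0]]
force: [-0.1, 0.1, -0.4]
opening: 0.999
```

Run:
```python
from h import *
plan([.591,.1135,.037],-2)
```

```text
shift [ 0.0016 -0.003   0.0857] turn_z -0.3 (opt -0.3 ) curaz -2.3 q6 2.4 t 11.75
```

Request:
apply_moves(motion="0.0015 -0.003 0.02 0 0 0 0.087;0.0015 -0.003 0.04 0 0 0 0.087;0.0015 -0.003 0.06 0 0 0 0.087;0.0015 -0.003 0.075 0 0 0 0.087;0.0015 -0.003 0.085 0 0 0 0.087;0.0015 -0.003 0.085 0 0 0 0.087;0.0015 -0.003 0.085 0 0 0 0.06;0.0015 -0.003 0.085 0 0 0 0.04")

```text
time_s: 12.75
position: [0.5905, 0.1135, 0.0372]
tcp_rot: [[0.04, 0.999, 0.001], [0.999, -0.04, -0.0], [0.0, 0.001, -1.0]]
force: [1.1, 1.0, -0.8]
opening: 0.852
```

Request:
apply_moves(motion="0 0 0 0 0 0 0.03;0 0 0 0 0 0 0.03;0 0 0 0 0 0 0.03;0 0 -0.01 0 0 0 0.03;0 0 -0.03 0 0 0 0.03;0 0 -0.07 0 0 0 0.03;0 0 -0.12 0 0 0 0.03;0 0 -0.17 0 0 0 0.03")

```text
time_s: 13.75
position: [0.5894, 0.1134, 0.2082]
tcp_rot: [[0.04, 0.999, -0.001], [0.999, -0.04, 0.0], [-0.0, -0.001, -1.0]]
force: [0.1, 0.1, -0.1]
opening: 0.654
```

Run:
```python
from h import *
plan([.493,-.320,.23],-98.5)
```

```text
shift [-0.437  -0.0788 -0.0217] turn_z 96.2 (opt -83.8 ) curaz -2.3 q6 2.6 t 13.75
```

Request:
apply_moves(motion="-0.02 -0.004 -0.015 0 0 5 0.03;-0.06 -0.011 -0.025 0 0 14 0.03;-0.105 -0.019 -0.025 0 0 23 0.03;-0.155 -0.028 -0.025 0 0 33 0.03;-0.205 -0.037 -0.025 0 0 43 0.03;-0.255 -0.046 -0.025 0 0 53 0.03;-0.305 -0.055 -0.025 0 0 62 0.03;-0.35 -0.063 -0.025 0 0 71 0.03")

```text
time_s: 14.75
position: [0.512, -0.2353, 0.232]
tcp_rot: [[0.96, 0.282, 0.0], [0.282, -0.96, -0.0], [0.0, 0.0, -1.0]]
force: [1.1, -0.5, 0.1]
opening: 0.658
```

Run:
```python
from h import *
plan([.493,-.320,.20],-98.5)
```

```text
shift [-0.0421  0.0759  0.032 ] turn_z 24.9 (opt 24.9 ) curaz -73.6 q6 37.6 t 14.75
```

Request:
apply_moves(motion="-0.014 0.025 0 0 0 8 0.03;-0.028 0.05 0 0 0 17 0.03;-0.042 0.076 0 0 0 24.9 0.03;-0.042 0.076 0.02 0 0 24.9 0.03;-0.042 0.076 0.06 0 0 24.9 0.03;-0.042 0.076 0.1 0 0 24.9 0.03;-0.042 0.076 0.122 0 0 24.9 0.03;-0.042 0.076 0.122 0 0 24.9 0.03")

```text
time_s: 15.75
position: [0.4931, -0.3174, 0.108]
tcp_rot: [[0.99, -0.143, -0.004], [-0.143, -0.99, 0.003], [-0.004, -0.003, -1.0]]
force: [-0.2, -1.1, -0.5]
opening: 0.658
```

Run:
```python
from h import *
plan([.493,-.320,.027],-98.5)
```

```text
shift [0.0005 0.0028 0.081 ] turn_z 0.3 (opt 0.3 ) curaz -98.2 q6 54.5 t 15.75
```

Request:
apply_moves(motion="0 0.002 0.02 0 0 0.3 0.03;0 0.002 0.04 0 0 0.3 0.03;0 0.002 0.058 0 0 0.3 0.03;0 0.002 0.07 0 0 0.3 0.03;0 0.002 0.077 0 0 0.3 0.03;0 0.002 0.081 0 0 0.3 0.03;0 0.002 0.082 0 0 0.3 0.03;0 0.002 0.082 0 0 0.3 0.03")

```text
time_s: 16.75
position: [0.4943, -0.3207, 0.0279]
tcp_rot: [[0.989, -0.148, 0.0], [-0.148, -0.989, -0.0], [0.0, 0.0, -1.0]]
force: [0.3, 0.5, -0.7]
opening: 0.658
```

Request:
apply_moves(motion="0 0 0 0 0 0 0.075;0 0 0 0 0 0 0.087;0 0 0 0 0 0 0.087;0 0 0 0 0 0 0.087;0 0 -0.02 0 0 0 0.087;0 0 -0.06 0 0 0 0.087;0 0 -0.11 0 0 0 0.087;0 0 -0.14 0 0 0 0.087")

```text
time_s: 17.75
position: [0.4949, -0.3212, 0.1701]
tcp_rot: [[0.989, -0.148, 0.002], [-0.148, -0.989, -0.002], [0.003, 0.002, -1.0]]
force: [0.8, -0.3, -0.3]
opening: 0.999
```

Run:
```python
from h import *
plan([.449,-.126,.15],-2);plan([.42,-.25,.15],-98.5)
crop('scene',180,60,440,300,3,'pics/s8.png');crop('top',280,140,520,290,3,'pics/t8.png')
for c in('scene','top'):
 for n in('full1','empty1'):
  for d in bot.find_in(n,c): print(c,n,np.round(d['point'],3),round(d['p'],2))
```

```text
shift [-0.0743 -0.1863  0.0196] turn_z -96.5 (opt 83.5 ) curaz -98.5 q6 54.7 t 17.75
shift [-0.0846 -0.0593  0.0198] turn_z -0.0 (opt -0.0 ) curaz -98.5 q6 54.7 t 17.75
scene full1 [ 0.438 -0.253  0.057] 0.77
scene full1 [ 0.46  -0.125  0.075] 0.58
scene empty1 [ 0.505 -0.309  0.064] 0.61
scene empty1 [0.465 0.026 0.061] 0.61
scene empty1 [ 0.59  -0.301  0.06 ] 0.59
scene empty1 [ 0.366 -0.064  0.051] 0.55
top full1 [ 0.578 -0.317  0.084] 0.56
top empty1 [ 0.58  -0.31   0.081] 0.5
```

View pics/s8.png

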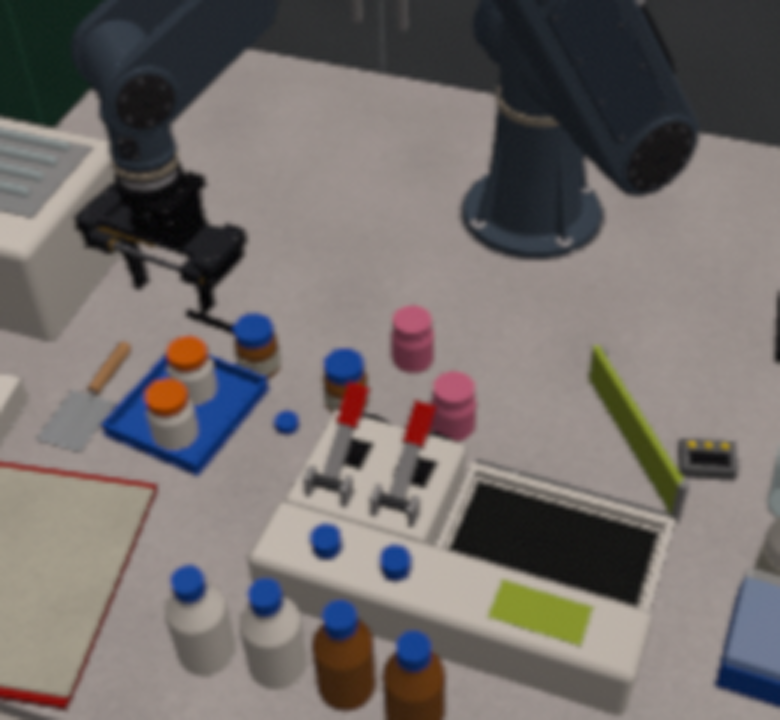

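View pics/t8.png

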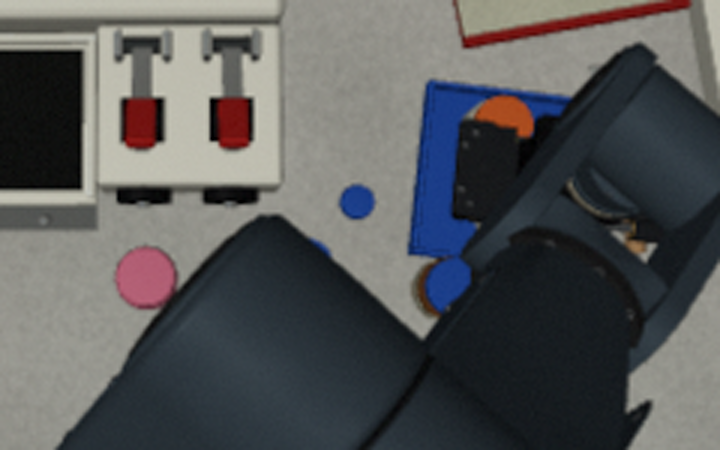

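Request:
apply_moves(motion="-0.006 -0.016 0 0 0 -8 0.087;-0.015 -0.038 0 0 0 -17 0.087;-0.024 -0.06 0 0 0 -27 0.087;-0.033 -0.083 0 0 0 -37 0.087;-0.042 -0.106 0 0 0 -47 0.087;-0.051 -0.128 0 0 0 -57 0.087;-0.06 -0.15 0 0 0 -67 0.087;-0.068 -0.17 0 0 0 -77 0.087")

```text
time_s: 19.05
position: [0.4508, -0.141, 0.1659]
tcp_rot: [[0.361, 0.932, -0.003], [0.932, -0.361, 0.002], [0.001, -0.004, -1.0]]
force: [-0.1, 0.1, -0.8]
opening: 0.998
```

Run:
```python
from h import *
plan([.449,-.126,.12],-2)
```

```text
shift [ 0.0133 -0.0069  0.046 ] turn_z -19.2 (opt -19.2 ) curaz -21.2 q6 -9.8 t 19.05
```

Request:
apply_moves(motion="0.006 -0.003 0 0 0 -10 0.087;0.013 -0.007 0 0 0 -19.2 0.087;0.013 -0.007 0.02 0 0 -19.2 0.087;0.013 -0.007 0.04 0 0 -19.2 0.087;0.013 -0.007 0.044 0 0 -19.2 0.087;0.013 -0.007 0.044 0 0 -19.2 0.087;0.013 -0.007 0.044 0 0 -19.2 0.087;0.013 -0.007 0.044 0 0 -19.2 0.087")

```text
time_s: 20.05
position: [0.4507, -0.1279, 0.1241]
tcp_rot: [[0.04, 0.999, 0.001], [0.999, -0.04, -0.001], [-0.001, 0.001, -1.0]]
force: [-0.6, -0.2, 0.1]
opening: 1.0
```

Run:
```python
from h import *
plan([.449,-.126,.024],-2)
crop('scene',220,60,400,260,4,'pics/s9.png');crop('top',280,140,520,290,3,'pics/t9.png')
```

```text
shift [ 0.0019 -0.0019  0.1001] turn_z -0.3 (opt -0.3 ) curaz -2.3 q6 -27.2 t 20.05
```

View pics/s9.png

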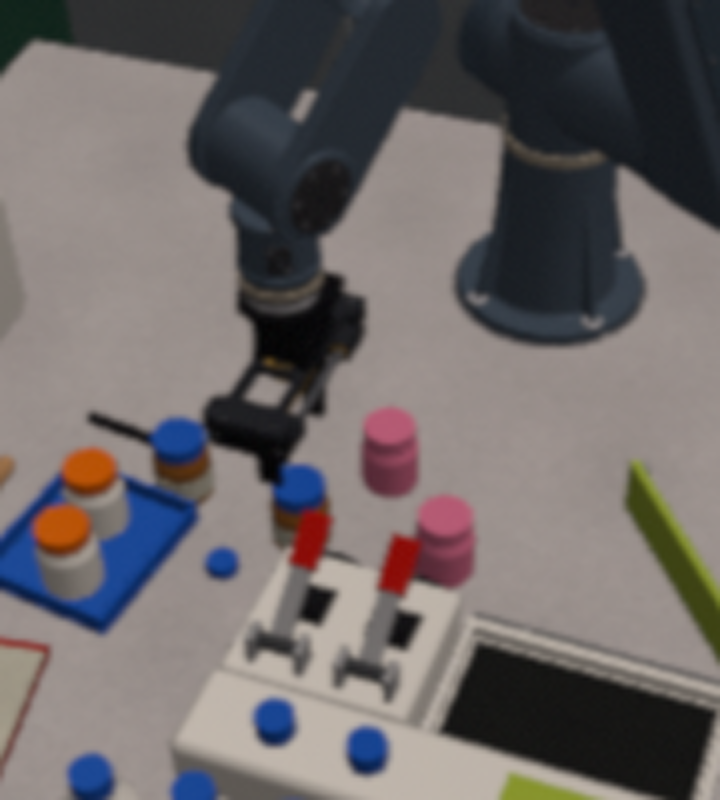

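View pics/t9.png

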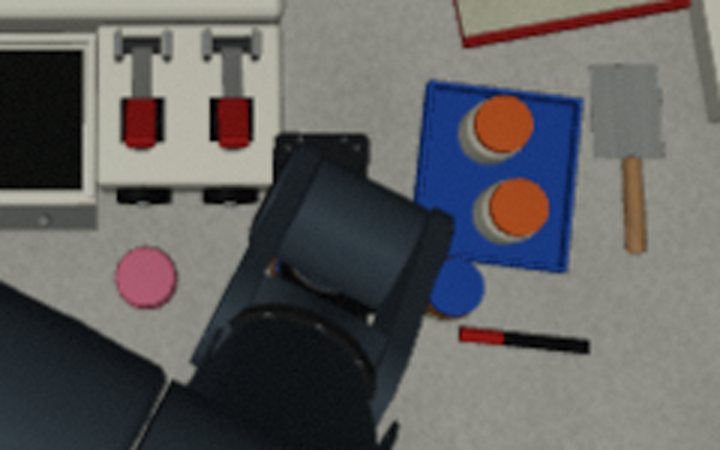

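Run:
```python
from h import *
print(proj([[.449,-.126,.075],[.4507+.05,-.128,.124],[.4507,-.128,.124],[.427,-.255,.075]],'scene'),proj([[.449,-.126,.075]],'top'))
print(px2w([(295,181.7)],.075,'scene'))
print(px2w([((456.5)/3-.5+280,287.5/3-.5+140)],.075,'top'))
```

```text
[[294.16059765 179.48122432]
 [287.698483   179.69584639]
 [292.7678099  170.34703794]
 [264.99761173 167.98556493]] [[380.80491739 228.54353734]]
[[ 0.45875072 -0.11887954  0.075     ]]
[[ 0.42665791 -0.26116346  0.075     ]]
```

Request:
apply_moves(motion="0.002 -0.002 0.025 0 0 0 0.087;0.002 -0.002 0.05 0 0 0 0.087;0.002 -0.002 0.07 0 0 0 0.087;0.002 -0.002 0.09 0 0 0 0.087;0.002 -0.002 0.101 0 0 0 0.087;0.002 -0.002 0.101 0 0 0 0.087;0.002 -0.002 0.101 0 0 0 0.06;0.002 -0.002 0.101 0 0 0 0.04")

```text
time_s: 21.15
position: [0.4489, -0.1259, 0.0232]
tcp_rot: [[0.04, 0.999, 0.001], [0.999, -0.04, -0.001], [-0.001, 0.001, -1.0]]
force: [0.2, -0.2, -0.5]
opening: 0.853
```

Request:
apply_moves(motion="0 0 0 0 0 0 0.03;0 0 0 0 0 0 0.03;0 0 0 0 0 0 0.03;0 0 -0.01 0 0 0 0.03;0 0 -0.03 0 0 0 0.03;0 0 -0.07 0 0 0 0.03;0 0 -0.12 0 0 0 0.03;0 0 -0.17 0 0 0 0.03")

```text
time_s: 22.15
position: [0.4477, -0.1252, 0.1941]
tcp_rot: [[0.041, 0.999, -0.001], [0.999, -0.041, 0.001], [0.001, -0.001, -1.0]]
force: [0.7, -0.9, -2.0]
opening: 0.654
```

Run:
```python
from h import *
x,y,t=np.load('an.npy');R=np.array([[np.cos(t),-np.sin(t)],[np.sin(t),np.cos(t)]])
for a in[(0,.055),(0,-.05)]: print(R@a+[x,y])
plan([*(R@[0,.055]+[x,y]),.23],-2)
crop('scene',200,60,400,260,3,'pics/s10.png')
```

```text
[0.60359886 0.23814971]
[0.60002233 0.13321064]
shift [ 0.3694  0.141  -0.0358] turn_z -0.3 (opt -0.3 ) curaz -2.3 q6 -27.1 t 22.15
```

View pics/s10.png

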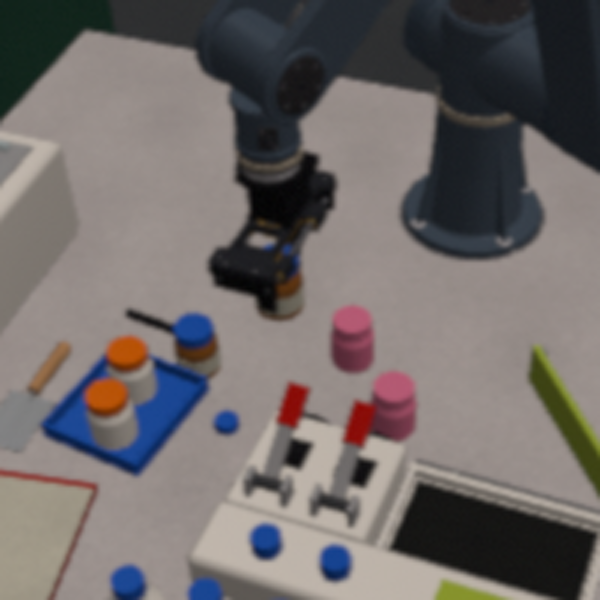

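Request:
apply_moves(motion="0.02 0.008 -0.03 0 0 0 0.03;0.06 0.024 -0.036 0 0 0 0.03;0.11 0.044 -0.036 0 0 0 0.03;0.165 0.065 -0.036 0 0 0 0.03;0.22 0.086 -0.036 0 0 0 0.03;0.275 0.107 -0.036 0 0 0 0.03;0.325 0.125 -0.036 0 0 0 0.03;0.369 0.141 -0.036 0 0 0 0.03")

```text
time_s: 23.2
position: [0.6039, 0.2394, 0.228]
tcp_rot: [[0.039, 0.999, -0.001], [0.999, -0.039, -0.0], [-0.0, -0.001, -1.0]]
force: [0.0, 0.4, -2.3]
opening: 0.657
```

Run:
```python
from h import *
plan([.6036,.238,.12],-2)
```

```text
shift [-1.30e-03 -1.00e-04  1.08e-01] turn_z -0.3 (opt -0.3 ) curaz -2.3 q6 14.0 t 23.2
```

Request:
apply_moves(motion="-0.001 0 0.02 0 0 0 0.03;-0.001 0 0.06 0 0 0 0.03;-0.001 0 0.1 0 0 0 0.03;-0.001 0 0.135 0 0 0 0.03;-0.001 0 0.155 0 0 0 0.03;-0.001 0 0.165 0 0 0 0.03;-0.001 0 0.165 0 0 0 0.03;-0.001 0 0.165 0 0 0 0.03")

```text
time_s: 24.2
position: [0.6053, 0.2366, 0.065]
tcp_rot: [[0.04, 0.999, 0.003], [0.999, -0.04, 0.001], [0.001, 0.003, -1.0]]
force: [1.0, -0.2, -1.9]
opening: 0.658
```

Run:
```python
from h import *
plan([.6036,.238,.039],-2)
crop('scene',280,120,420,280,4,'pics/s11.png')
```

```text
shift [ 0.0013 -0.0018  0.026 ] turn_z -0.3 (opt -0.3 ) curaz -2.3 q6 13.8 t 24.2
```

View pics/s11.png

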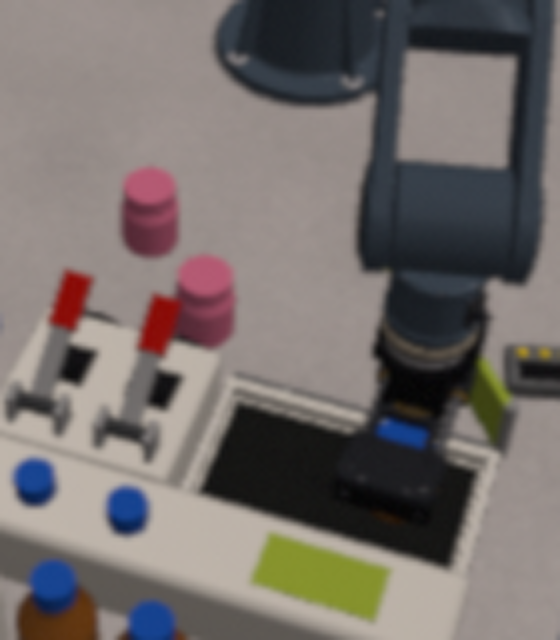

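Request:
apply_moves(motion="0 0 0.012 0 0 0 0.03;0 0 0.02 0 0 0 0.03;0 0 0.025 0 0 0 0.03;0 0 0.026 0 0 0 0.03;0 0 0.026 0 0 0 0.03;0 0 0.026 0 0 0 0.06;0 0 0.026 0 0 0 0.075;0 0 0.026 0 0 0 0.087")

```text
time_s: 25.25
position: [0.6047, 0.2364, 0.0374]
tcp_rot: [[0.041, 0.999, 0.001], [0.999, -0.041, 0.0], [0.0, 0.001, -1.0]]
force: [0.5, 0.2, 0.2]
opening: 0.835
```

Request:
apply_moves(motion="0 0 0 0 0 0 0.087;0 0 0 0 0 0 0.087;0 0 -0.01 0 0 0 0.087;0 0 -0.03 0 0 0 0.087;0 0 -0.07 0 0 0 0.087;0 0 -0.12 0 0 0 0.087;0 0 -0.17 0 0 0 0.087;0 0 -0.18 0 0 0 0.087")

```text
time_s: 26.25
position: [0.6069, 0.2371, 0.2241]
tcp_rot: [[0.04, 0.999, 0.011], [0.999, -0.04, 0.002], [0.003, 0.011, -1.0]]
force: [0.1, 1.1, -1.0]
opening: 0.999
```

Run:
```python
from h import *
crop('scene',180,60,440,300,3,'pics/s12.png');crop('top',200,100,520,290,2.5,'pics/t12.png')
for n in('full1',):
  for d in bot.find_in(n,'top'): print(n,np.round(d['point'],3),round(d['p'],2))
plan([.4267,-.2612,.2],-98.5)
```

```text
full1 [0.597 0.222 0.09 ] 0.87
full1 [ 0.42  -0.257  0.076] 0.67
full1 [ 0.568 -0.307  0.083] 0.16
shift [-0.5043 -0.157   0.0181] turn_z 96.2 (opt -83.8 ) curaz -2.3 q6 13.8 t 26.4
```

View pics/s12.png

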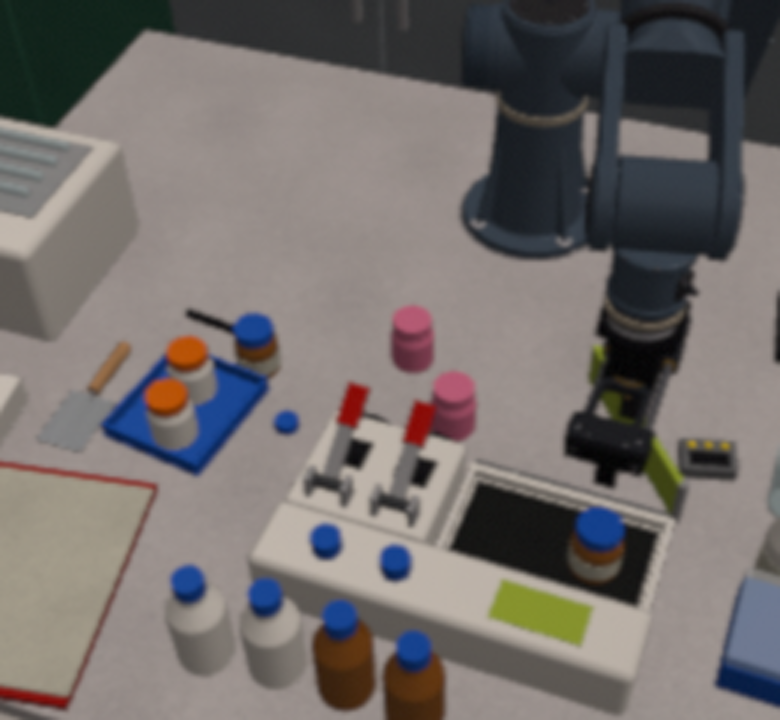

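View pics/t12.png

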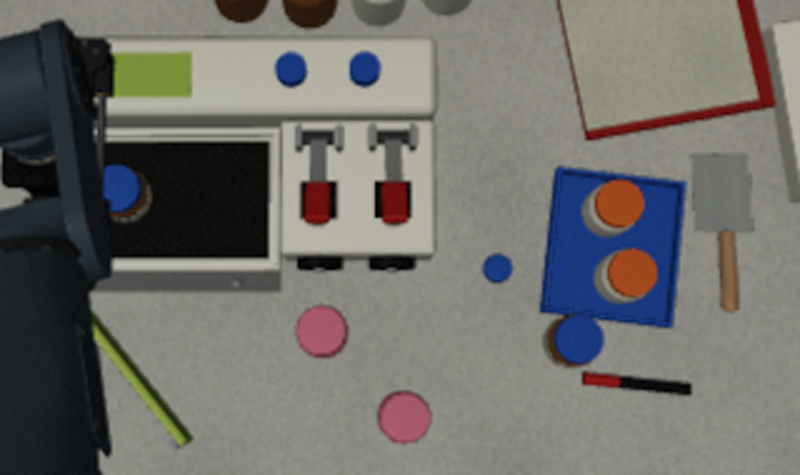

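Request:
apply_moves(motion="-0.03 -0.009 0 0 0 6 0.087;-0.08 -0.024 0 0 0 15 0.087;-0.13 -0.04 0.01 0 0 25 0.087;-0.18 -0.056 0.01 0 0 35 0.087;-0.235 -0.073 0.015 0 0 45 0.087;-0.29 -0.09 0.018 0 0 55 0.087;-0.345 -0.107 0.018 0 0 65 0.087;-0.4 -0.124 0.018 0 0 75 0.087")

```text
time_s: 27.4
position: [0.4621, -0.1591, 0.1978]
tcp_rot: [[0.977, 0.214, -0.003], [0.214, -0.977, 0.002], [-0.003, -0.003, -1.0]]
force: [0.5, -0.2, 0.1]
opening: 0.999
```

Run:
```python
from h import *
plan([.426,-.26,.2],-98.5)
```

```text
shift [-0.0568  0.0908 -0.0023] turn_z 20.9 (opt 20.9 ) curaz -77.6 q6 45.5 t 27.4
```

Request:
apply_moves(motion="-0.02 0.03 0 0 0 8 0.087;-0.04 0.062 0 0 0 15 0.087;-0.057 0.091 0 0 0 20.9 0.087;-0.057 0.091 0.02 0 0 20.9 0.087;-0.057 0.091 0.05 0 0 20.9 0.087;-0.057 0.091 0.075 0 0 20.9 0.087;-0.057 0.091 0.075 0 0 20.9 0.087;-0.057 0.091 0.075 0 0 20.9 0.087")

```text
time_s: 28.4
position: [0.4283, -0.2594, 0.1243]
tcp_rot: [[0.99, -0.143, -0.001], [-0.143, -0.99, 0.001], [-0.001, -0.001, -1.0]]
force: [0.3, 0.0, 0.5]
opening: 0.998
```

Run:
```python
from h import *
plan([.426,-.26,.024],-98.5)
crop('scene',200,80,340,240,4,'pics/s13.png')
```

```text
shift [-0.0021  0.001   0.1003] turn_z 0.3 (opt 0.3 ) curaz -98.2 q6 54.2 t 28.4
```

View pics/s13.png

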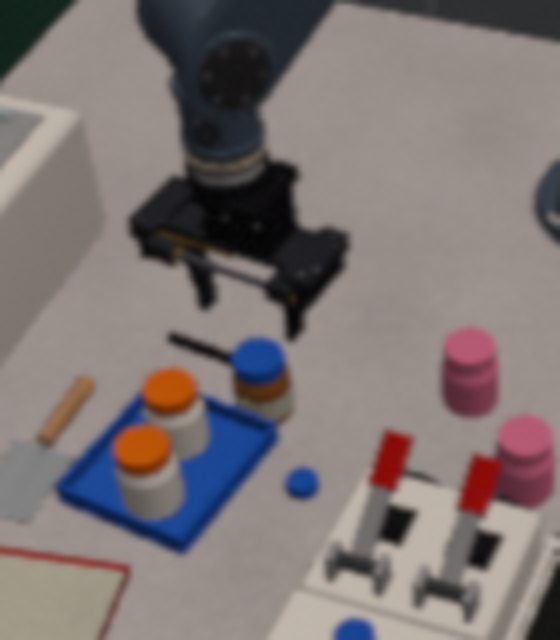

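Request:
apply_moves(motion="-0.002 0.001 0.025 0 0 0 0.087;-0.002 0.001 0.05 0 0 0 0.087;-0.002 0.001 0.07 0 0 0 0.087;-0.002 0.001 0.09 0 0 0 0.087;-0.002 0.001 0.099 0 0 0 0.087;-0.002 0.001 0.099 0 0 0 0.087;-0.002 0.001 0.099 0 0 0 0.06;-0.002 0.001 0.099 0 0 0 0.04")

```text
time_s: 29.45
position: [0.4268, -0.2606, 0.0263]
tcp_rot: [[0.99, -0.143, 0.001], [-0.143, -0.99, -0.001], [0.001, 0.001, -1.0]]
force: [0.4, 0.6, -0.2]
opening: 0.851
```

Request:
apply_moves(motion="0 0 0 0 0 0 0.03;0 0 0 0 0 0 0.03;0 0 0 0 0 0 0.03;0 0 -0.01 0 0 0 0.03;0 0 -0.03 0 0 0 0.03;0 0 -0.07 0 0 0 0.03;0 0 -0.12 0 0 0 0.03;0 0 -0.17 0 0 0 0.03")

```text
time_s: 30.45
position: [0.4258, -0.2597, 0.1971]
tcp_rot: [[0.99, -0.143, -0.001], [-0.143, -0.99, 0.001], [-0.001, -0.001, -1.0]]
force: [0.1, -0.8, -2.0]
opening: 0.659
```

Run:
```python
from h import *
plan([.6,.133,.235],-2)
crop('scene',180,60,340,240,3,'pics/s14.png')
```

```text
shift [ 0.1162 -0.4136 -0.0377] turn_z -96.2 (opt 83.8 ) curaz -98.2 q6 54.0 t 30.45
```

View pics/s14.png

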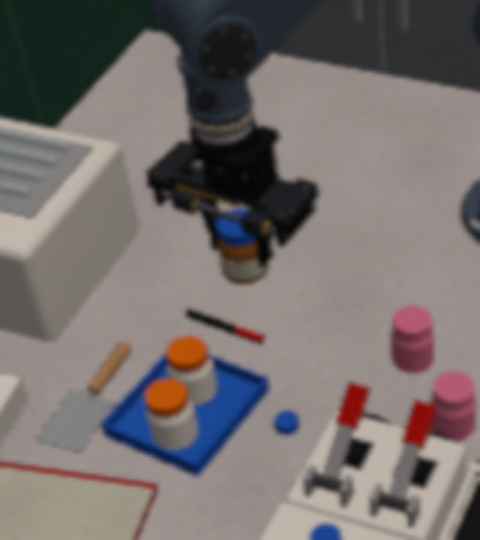

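Request:
apply_moves(motion="0.006 -0.02 -0.025 0 0 -6 0.03;0.018 -0.065 -0.04 0 0 -15 0.03;0.032 -0.115 -0.04 0 0 -25 0.03;0.047 -0.168 -0.04 0 0 -35 0.03;0.062 -0.221 -0.04 0 0 -45 0.03;0.077 -0.274 -0.04 0 0 -55 0.03;0.092 -0.327 -0.04 0 0 -65 0.03;0.106 -0.375 -0.04 0 0 -75 0.03")

```text
time_s: 31.5
position: [0.5847, 0.0977, 0.2353]
tcp_rot: [[0.388, 0.922, -0.001], [0.922, -0.388, -0.0], [-0.0, -0.001, -1.0]]
force: [0.6, -0.0, -0.3]
opening: 0.656
```

Run:
```python
from h import *
plan([.6,.133,.235],-2)
```

```text
shift [0.0384 0.0004 0.0003] turn_z -20.8 (opt -20.8 ) curaz -22.8 q6 21.5 t 31.5
```

Request:
apply_moves(motion="0.013 0 0 0 0 -7 0.03;0.026 0 0 0 0 -14 0.03;0.0385 0 0 0 0 -20.8 0.03;0.0385 0 0.02 0 0 -20.8 0.03;0.0385 0 0.06 0 0 -20.8 0.03;0.0385 0 0.11 0 0 -20.8 0.03;0.0385 0 0.15 0 0 -20.8 0.03;0.0385 0 0.165 0 0 -20.8 0.03")

```text
time_s: 32.5
position: [0.5976, 0.131, 0.0679]
tcp_rot: [[0.042, 0.999, -0.006], [0.999, -0.042, -0.0], [-0.0, -0.006, -1.0]]
force: [0.1, -0.7, -2.2]
opening: 0.656
```

Run:
```python
from h import *
plan([.6,.133,.041],-2)
crop('scene',280,120,420,280,4,'pics/s15.png')
```

```text
shift [0.0021 0.0024 0.0269] turn_z -0.4 (opt -0.4 ) curaz -2.4 q6 4.3 t 32.5
```

View pics/s15.png

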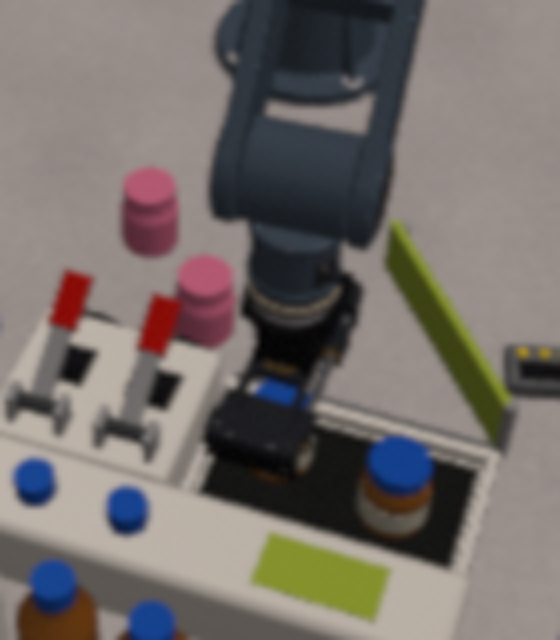

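Request:
apply_moves(motion="0.002 0.001 0.012 0 0 0 0.03;0.002 0.001 0.02 0 0 0 0.03;0.002 0.001 0.024 0 0 0 0.03;0.002 0.001 0.026 0 0 0 0.03;0.002 0.001 0.026 0 0 0 0.03;0.002 0.001 0.026 0 0 0 0.06;0.002 0.001 0.026 0 0 0 0.075;0.002 0.001 0.026 0 0 0 0.087")

```text
time_s: 33.55
position: [0.6014, 0.133, 0.0449]
tcp_rot: [[0.042, 0.999, 0.001], [0.999, -0.042, 0.0], [0.0, 0.001, -1.0]]
force: [0.3, 0.1, -0.2]
opening: 0.835
```

Request:
apply_moves(motion="0 0 0 0 0 0 0.087;0 0 0 0 0 0 0.087;0 0 -0.01 0 0 0 0.087;0 0 -0.03 0 0 0 0.087;0 0 -0.07 0 0 0 0.087;0 0 -0.12 0 0 0 0.087;0 0 -0.17 0 0 0 0.04;0 0 -0.18 0 0 0 0")

```text
time_s: 34.55
position: [0.6036, 0.1333, 0.2296]
tcp_rot: [[0.042, 0.999, 0.009], [0.999, -0.042, 0.0], [0.001, 0.009, -1.0]]
force: [-0.4, 0.2, 0.1]
opening: 0.848
```

Run:
```python
from h import *
x,y,t=np.load('an.npy');R=np.array([[np.cos(t),-np.sin(t)],[np.sin(t),np.cos(t)]])
for a in[(-.03,-.17),(-.03,-.25)]:
  p=R@a+[x,y];print(p); plan([*p,.185],-2)
crop('scene',180,60,440,300,3,'pics/s16.png')
```

```text
[0.56595227 0.01430214]
shift [-0.1205 -0.033   0.0442] turn_z -0.4 (opt -0.4 ) curaz -2.4 q6 4.5 t 34.55
[ 0.5632273  -0.06565143]
shift [-0.2005 -0.0324  0.0442] turn_z -0.4 (opt -0.4 ) curaz -2.4 q6 4.5 t 34.55
```

View pics/s16.png

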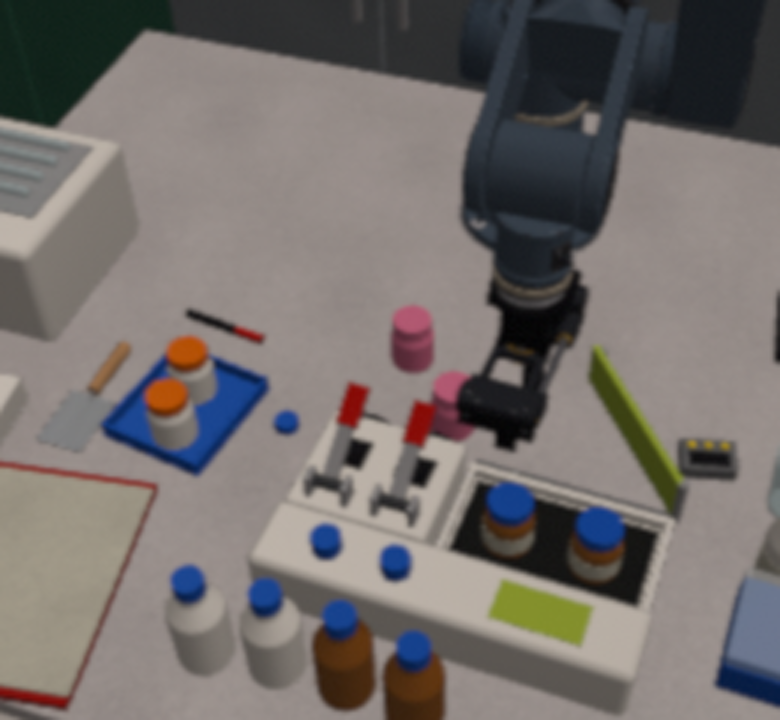

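Request:
apply_moves(motion="-0.03 -0.008 0 0 0 0 0;-0.07 -0.02 0.01 0 0 0 0;-0.105 -0.028 0.025 0 0 0 0;-0.12 -0.033 0.04 0 0 0 0;-0.12 -0.033 0.044 0 0 0 0;-0.12 -0.033 0.044 0 0 0 0;-0.12 -0.033 0.044 0 0 0 0;-0.12 -0.033 0.044 0 0 0 0")

```text
time_s: 35.6
position: [0.5636, 0.0152, 0.181]
tcp_rot: [[0.041, 0.999, 0.001], [0.999, -0.041, -0.0], [-0.0, 0.001, -1.0]]
force: [0.3, -1.2, 0.1]
opening: 0.01
```

Run:
```python
from h import *
plan([.566,.0143,.099],-2)
crop('scene',240,100,400,260,4,'pics/s17.png')
```

```text
shift [-0.0008  0.0024  0.082 ] turn_z -0.3 (opt -0.3 ) curaz -2.3 q6 -7.5 t 35.6
```

View pics/s17.png

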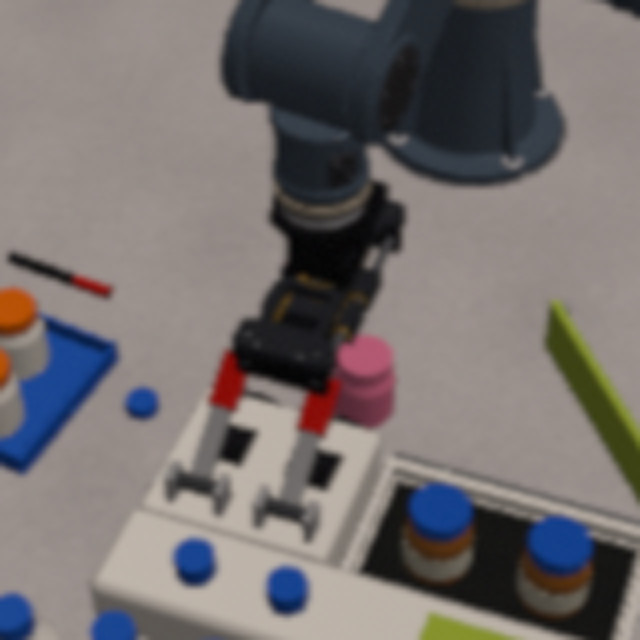

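Request:
apply_moves(motion="0 0.002 0.015 0 0 0 0;0 0.002 0.03 0 0 0 0;0 0.002 0.042 0 0 0 0;0 0.002 0.054 0 0 0 0;0 0.002 0.062 0 0 0 0;0 0.002 0.07 0 0 0 0;0 0.002 0.076 0 0 0 0;0 0.002 0.081 0 0 0 0")

```text
time_s: 36.65
position: [0.5641, 0.0145, 0.101]
tcp_rot: [[0.042, 0.999, -0.002], [0.999, -0.042, 0.0], [-0.0, -0.002, -1.0]]
force: [-11.7, 0.8, 42.4]
opening: 0.004
```

Request:
apply_moves(motion="0 0 0 0 0 0 0;0 0 0.001 0 0 0 0;0 0 0.002 0 0 0 0;0 0 0.002 0 0 0 0;0 0 0.002 0 0 0 0;0 0 0.002 0 0 0 0;0 0 0.002 0 0 0 0;0 0 0.002 0 0 0 0")

```text
time_s: 37.65
position: [0.5641, 0.0145, 0.1011]
tcp_rot: [[0.042, 0.999, -0.001], [0.999, -0.042, -0.0], [-0.0, -0.001, -1.0]]
force: [-9.1, 1.0, 27.0]
opening: 0.005
```

Request:
apply_moves(motion="0 0 -0.015 0 0 0 0;0 0 -0.04 0 0 0 0;0 0 -0.07 0 0 0 0;0 0 -0.085 0 0 0 0;-0.03 0 -0.085 0 0 0 0;-0.06 -0.001 -0.085 0 0 0 0;-0.08 -0.001 -0.085 0 0 0 0;-0.08 -0.001 -0.085 0 0 0 0")

```text
time_s: 38.65
position: [0.5608, -0.0666, 0.1822]
tcp_rot: [[0.045, 0.999, -0.0], [0.999, -0.045, 0.0], [0.0, -0.0, -1.0]]
force: [0.1, 0.7, -0.4]
opening: 0.006
```

Run:
```python
from h import *
plan([.563,-.0657,.1],-2)
crop('scene',240,100,400,260,4,'pics/s18.png')
```

```text
shift [0.0009 0.0021 0.0822] turn_z -0.6 (opt -0.6 ) curaz -2.6 q6 -15.6 t 38.65
```

View pics/s18.png

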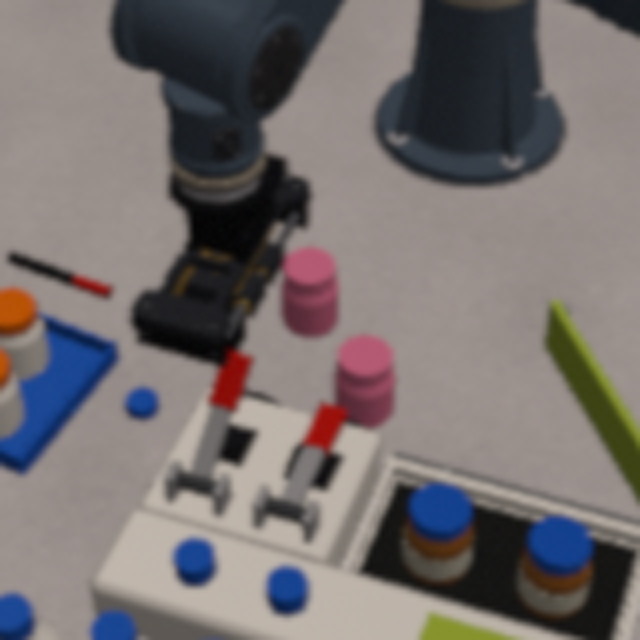

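Request:
apply_moves(motion="0.001 0.002 0.015 0 0 0 0;0.001 0.002 0.03 0 0 0 0;0.001 0.002 0.042 0 0 0 0;0.001 0.002 0.052 0 0 0 0;0.001 0.002 0.062 0 0 0 0;0.001 0.002 0.07 0 0 0 0;0.001 0.002 0.076 0 0 0 0;0.001 0.002 0.078 0 0 0 0")

```text
time_s: 39.7
position: [0.5629, -0.0646, 0.1043]
tcp_rot: [[0.042, 0.999, 0.001], [0.999, -0.042, -0.0], [-0.0, 0.001, -1.0]]
force: [0.0, -0.3, 0.9]
opening: 0.006
```

Request:
apply_moves(motion="0 0 0.0005 0 0 0 0;0 0 0.001 0 0 0 0;0 0 0.0015 0 0 0 0;0 0 0.002 0 0 0 0;0 0 0.003 0 0 0 0;0 0 0.004 0 0 0 0;0 0 0.004 0 0 0 0;0 0 0.004 0 0 0 0")

```text
time_s: 40.7
position: [0.563, -0.0645, 0.1014]
tcp_rot: [[0.042, 0.999, 0.001], [0.999, -0.042, -0.0], [-0.0, 0.001, -1.0]]
force: [-0.4, 0.6, 7.6]
opening: 0.004
```

Request:
apply_moves(motion="0 0 -0.02 0 0 0 0;0 0 -0.05 0 0 0 0;0 0 -0.085 0 0 0 0;0.03 -0.02 -0.09 0 0 0 0;0.08 -0.055 -0.09 0 0 0 0;0.13 -0.09 -0.09 0 0 0 0;0.18 -0.12 -0.09 0 0 0 0;0.22 -0.145 -0.09 0 0 0 0")

```text
time_s: 41.7
position: [0.4255, 0.163, 0.1903]
tcp_rot: [[0.042, 0.999, -0.001], [0.999, -0.042, 0.0], [0.0, -0.001, -1.0]]
force: [0.8, 1.3, 0.4]
opening: 0.008
```

Run:
```python
from h import *
plan([.36,.243,.19],-2)
x,y,t=np.load('an.npy');R=np.array([[np.cos(t),-np.sin(t)],[np.sin(t),np.cos(t)]])
T=lambda a,b,z:[*(R@[a,b]+[x,y]),z]
lv=[[T(.055,v,.095),T(-.062,v,.101)] for v in(-.17,-.25)]
up=[[T(.055,v,.095),T(-.024,v,.148)] for v in(-.17,-.25)]
crop('scene',240,140,400,260,5,'pics/s19.png',lv)
crop('top',200,100,400,290,4,'pics/t19.png',lv)
print(px2w([(217,250),(175,239)],.022,'top'))
```

```text
shift [ 0.0772 -0.0688  0.0004] turn_z -0.4 (opt -0.4 ) curaz -2.4 q6 9.2 t 41.7
[[0.40592667 0.32960675 0.022     ]
 [0.44023108 0.44824347 0.022     ]]
```

View pics/s19.png

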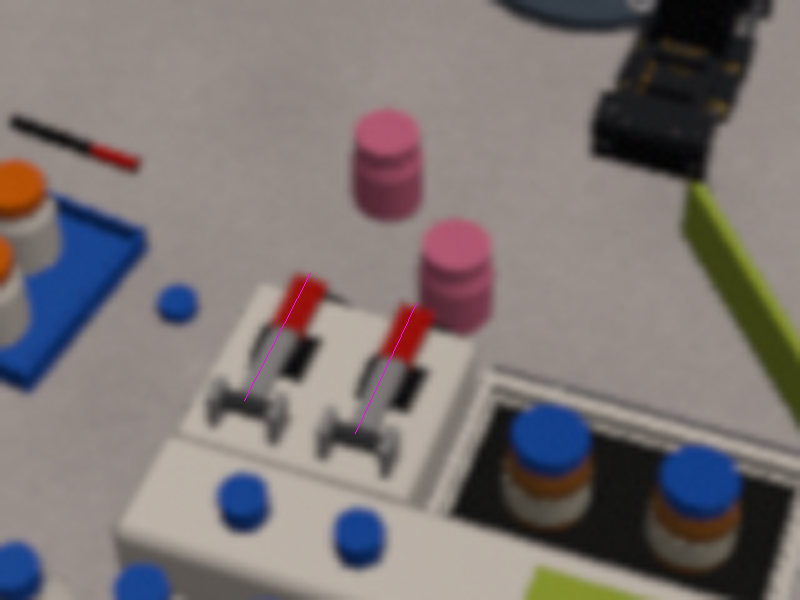

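View pics/t19.png

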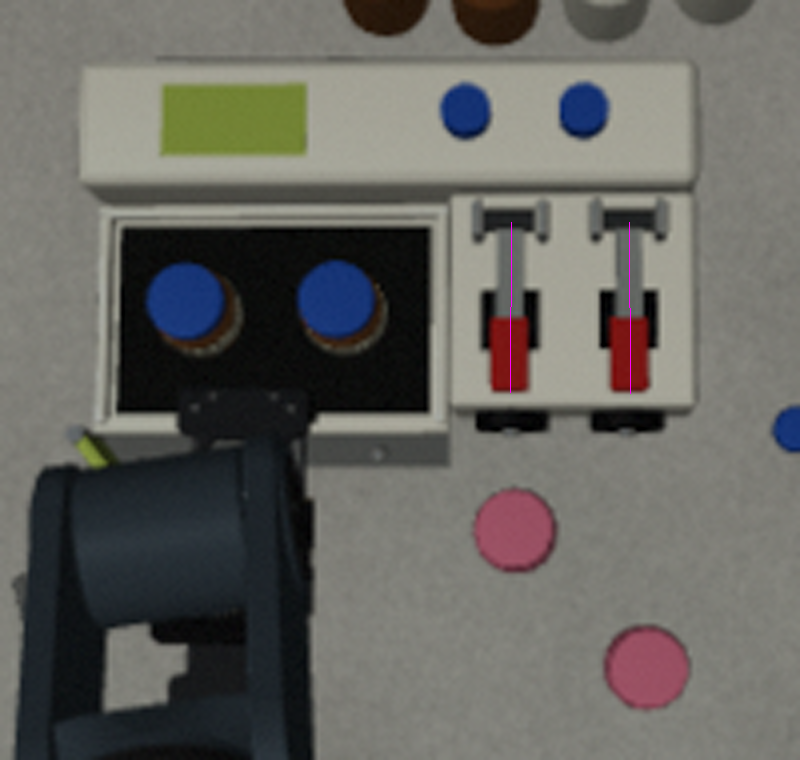

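Both levers lie level, at scene crop (297,300) and (405,330), and match the level overlay. The two full bottles stand in the bay. Next is the door.

Request:
apply_moves(motion="0.03 -0.025 0 0 0 0 0;0.06 -0.052 0 0 0 0 0;0.077 -0.069 0 0 0 0 0;0.077 -0.069 0.03 0 0 0 0;0.077 -0.069 0.06 0 0 0 0;0.077 -0.069 0.075 0 0 0 0;0.077 -0.069 0.075 0 0 0 0;0.077 -0.069 0.075 0 0 0 0")

```text
time_s: 42.8
position: [0.3623, 0.2411, 0.1158]
tcp_rot: [[0.043, 0.999, 0.001], [0.999, -0.043, 0.0], [0.0, 0.001, -1.0]]
force: [-0.2, -0.7, -1.0]
opening: 0.004
```

Run:
```python
from h import *
plan([.36,.243,.045],-2)
crop('scene',320,60,480,240,4,'pics/s20.png')
```

```text
shift [ 0.0018 -0.0024  0.0708] turn_z -0.4 (opt -0.4 ) curaz -2.4 q6 21.3 t 42.8
```

View pics/s20.png

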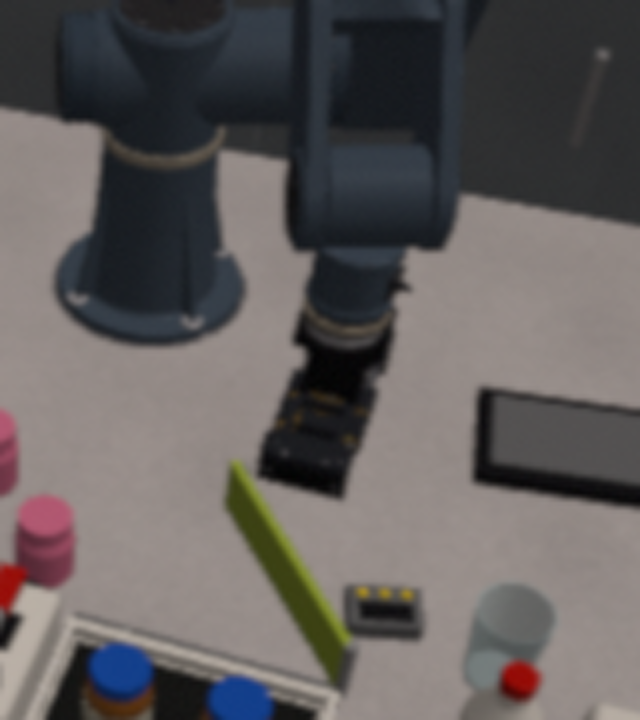

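Request:
apply_moves(motion="0.002 -0.002 0.015 0 0 0 0;0.002 -0.002 0.03 0 0 0 0;0.002 -0.002 0.045 0 0 0 0;0.002 -0.002 0.06 0 0 0 0;0.002 -0.002 0.07 0 0 0 0;0.002 -0.002 0.07 0 0 0 0;0.002 -0.002 0.07 0 0 0 0;0.002 -0.002 0.07 0 0 0 0")

```text
time_s: 43.85
position: [0.36, 0.2435, 0.0461]
tcp_rot: [[0.042, 0.999, 0.001], [0.999, -0.042, 0.0], [0.0, 0.001, -1.0]]
force: [-0.9, 0.1, -0.2]
opening: 0.004
```

Run:
```python
from h import *
s=bot.read_state();print(s['position'],s['force']);R=np.array(s['tcp_rot'])
x,y,t=np.load('an.npy');c=np.array([x,y])+np.array([[np.cos(t),-np.sin(t)],[np.sin(t),np.cos(t)]])@[-.088,.124];print(c)
for ph in [50,45,40,35,30,25,20,15,10,5,2,0,-2]:
  a=np.radians(-92-ph);d=np.array([np.cos(a),np.sin(a)]);n=np.array([d[1],-d[0]])
  if n[0]>0:n=-n
  p=c+.165*d+.02*n
  print(ph,p.round(3),(R.T@([*p,.045]-s['position'])).round(4))
```

```text
[0.35995928 0.24348981 0.04605747] [-0.8526637   0.07231026 -0.21314552]
[0.51800021 0.31010715]
50 [0.376 0.224] [-0.0185  0.0165  0.0011]
45 [0.384 0.212] [-0.0303  0.025   0.0011]
40 [0.393 0.201] [-0.0412  0.0345  0.0011]
35 [0.403 0.19 ] [-0.0513  0.045   0.0011]
30 [0.414 0.181] [-0.0604  0.0562  0.0011]
25 [0.425 0.172] [-0.0685  0.0683  0.0011]
20 [0.438 0.165] [-0.0755  0.0809  0.0011]
15 [0.451 0.158] [-0.0814  0.0942  0.0011]
10 [0.464 0.153] [-0.0862  0.1079  0.0011]
5 [0.478 0.149] [-0.0897  0.122   0.0012]
2 [0.487 0.147] [-0.0912  0.1305  0.0012]
0 [0.492 0.146] [-0.0919  0.1363  0.0012]
-2 [0.498 0.145] [-0.0925  0.1421  0.0012]
```

Request:
apply_moves(motion="-0.01 0.009 0 0 0 0 0;-0.0185 0.0165 0 0 0 0 0;-0.03 0.025 0 0 0 0 0;-0.041 0.0345 0 0 0 0 0;-0.051 0.045 0 0 0 0 0;-0.06 0.056 0 0 0 0 0;-0.0685 0.068 0 0 0 0 0;-0.0755 0.081 0 0 0 0 0")

```text
time_s: 44.85
position: [0.4381, 0.1639, 0.0455]
tcp_rot: [[0.042, 0.999, -0.0], [0.999, -0.042, 0.0], [0.0, -0.0, -1.0]]
force: [-0.8, 0.6, 0.1]
opening: 0.005
```

Request:
apply_moves(motion="-0.003 0.006 0 0 0 0 0;-0.006 0.013 0 0 0 0 0;-0.009 0.02 0 0 0 0 0;-0.011 0.027 0 0 0 0 0;-0.0125 0.034 0 0 0 0 0;-0.014 0.041 0 0 0 0 0;-0.015 0.046 0 0 0 0 0;-0.0155 0.05 0 0 0 0 0")

```text
time_s: 45.85
position: [0.483, 0.1477, 0.0453]
tcp_rot: [[0.043, 0.999, -0.008], [0.999, -0.043, 0.001], [0.001, -0.008, -1.0]]
force: [-4.6, 4.6, 5.0]
opening: 0.007
```

Run:
```python
from h import *
crop('scene',240,120,440,280,4,'pics/s21.png')
```

```text
(no output)
```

View pics/s21.png

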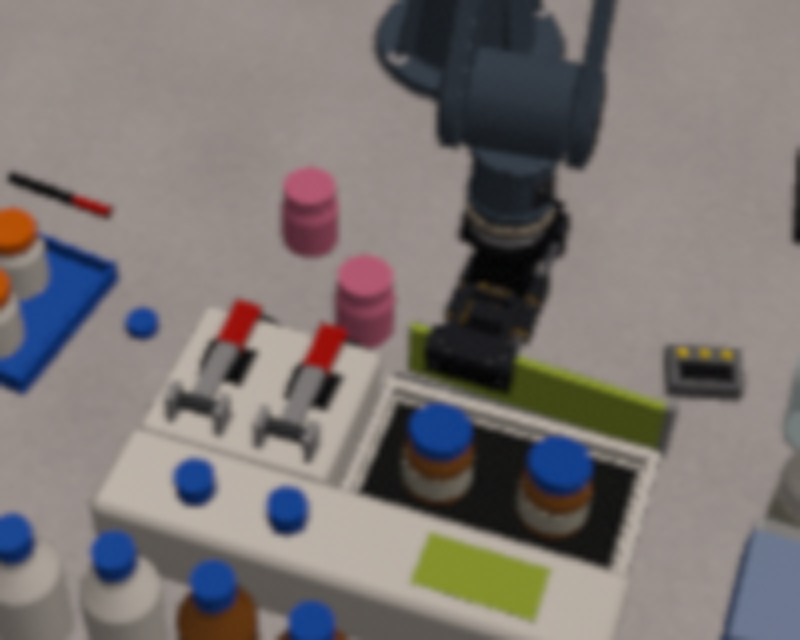

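Request:
apply_moves(motion="0 0.002 0 0 0 0 0;0 0.004 0 0 0 0 0;0 0.006 0 0 0 0 0;0 0.008 0 0 0 0 0;0 0.01 0 0 0 0 0;0 0.012 0 0 0 0 0;0 0.013 0 0 0 0 0;0 0.013 0 0 0 0 0")

```text
time_s: 46.9
position: [0.4927, 0.1464, 0.0454]
tcp_rot: [[0.042, 0.999, -0.014], [0.999, -0.042, -0.001], [-0.001, -0.014, -1.0]]
force: [-11.9, 1.3, 9.5]
opening: 0.006
```

Run:
```python
from h import *
x,y,t=np.load('an.npy');R=np.array([[np.cos(t),-np.sin(t)],[np.sin(t),np.cos(t)]])
T=lambda a,b,z:[*(R@[a,b]+[x,y]),z]
d=[[T(-.088,.124,.083),T(-.088,-.114,.083)]]
print(bot.read_state()['force'])
crop('scene',300,160,440,260,5,'pics/s22.png',d)
crop('top',200,130,340,240,5,'pics/t22.png',d)
```

```text
[-11.91421914   1.34528583   9.52729841]
```

View pics/s22.png

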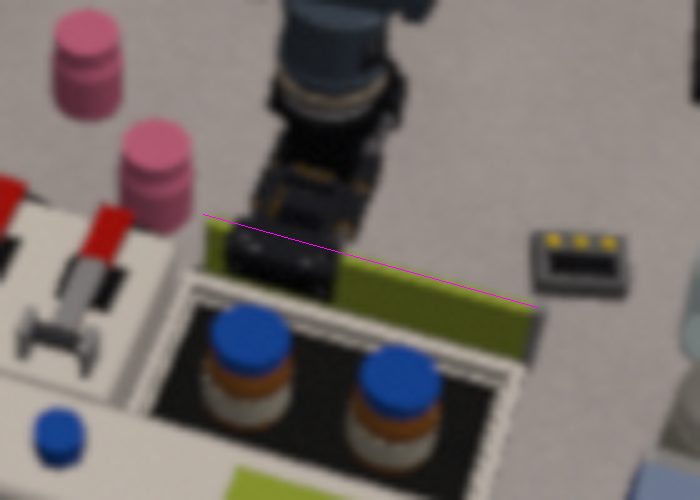

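View pics/t22.png

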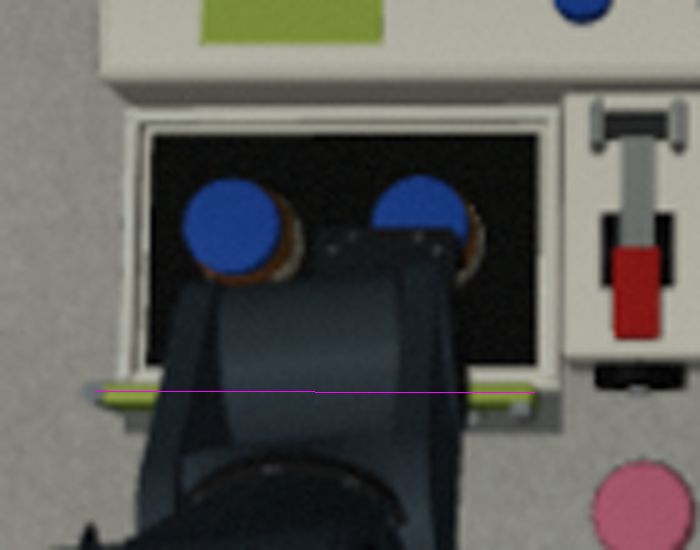

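Request:
apply_moves(motion="0 0.001 0 0 0 0 0;0 0.002 0 0 0 0 0;0 0.003 0 0 0 0 0;0 0.003 0 0 0 0 0;0 0.003 0 0 0 0 0;0 0.003 0 0 0 0 0;0 0.003 0 0 0 0 0;0 0.003 0 0 0 0 0")

```text
time_s: 48.0
position: [0.4926, 0.1464, 0.0453]
tcp_rot: [[0.042, 0.999, -0.02], [0.999, -0.042, -0.001], [-0.002, -0.02, -1.0]]
force: [-16.0, 2.1, 13.3]
opening: 0.009
```

Request:
apply_moves(motion="0 -0.005 0 0 0 0 0;0 -0.015 0 0 0 0 0;0 -0.03 0 0 0 0 0;0 -0.045 0 0 0 0 0;0 -0.045 -0.04 0 0 0 0;0 -0.045 -0.08 0 0 0 0;0 -0.045 -0.13 0 0 0 0;0 -0.045 -0.18 0 0 0 0")

```text
time_s: 49.0
position: [0.4568, 0.148, 0.2268]
tcp_rot: [[0.042, 0.999, -0.0], [0.999, -0.042, -0.0], [-0.0, -0.0, -1.0]]
force: [0.7, -0.2, -0.2]
opening: 0.002
```

Request:
apply_moves(motion="0.05 -0.02 0 0 0 0 0;0.1 -0.035 0 0 0 0 0;0.15 -0.04 0 0 0 0 0;0.2 -0.05 0 0 0 0 0;0.25 -0.05 0 0 0 0 0;0.3 -0.05 0 0 0 0 0;0.33 -0.05 0 0 0 0 0;0.33 -0.05 0 0 0 0 0")

```text
time_s: 50.0
position: [0.4208, 0.4815, 0.2247]
tcp_rot: [[0.039, 0.999, 0.0], [0.999, -0.039, 0.0], [0.0, 0.0, -1.0]]
force: [-1.2, -0.1, 0.3]
opening: 0.006
```

Run:
```python
from h import *
crop('scene',180,100,440,300,3,'pics/s23.png')
crop('top',200,100,520,290,2.5,'pics/t23.png')
```

```text
(no output)
```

View pics/s23.png

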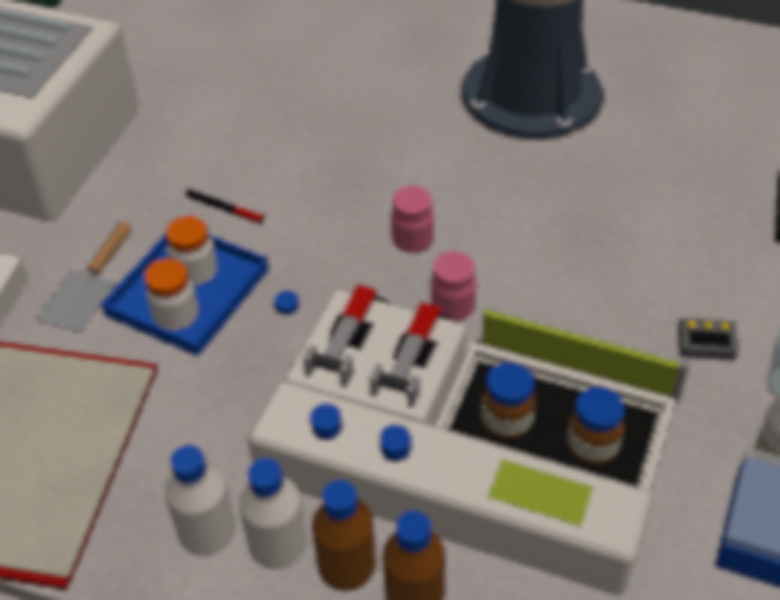

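View pics/t23.png

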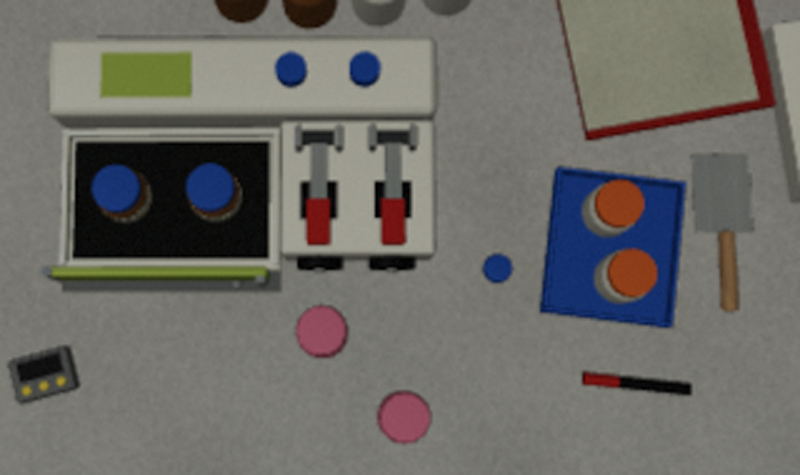

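Run:
```python
from rig import bot
print(bot.hand_in())
```

```text
the job is handed in; nothing more can be done
None
```

The job is done and handed in, with the robot's clock at about 50 s of the 210 s allowed.

- **Bottles:** Two empty white bottles were in the bay; both now stand upright in the blue tray. Two full amber bottles were on the bench; both now stand upright on the bay floor.
- **Levers:** I pressed both levers to their stop, with the pad tops at about 101 mm. In the last pictures, with the gripper away, both stay level.
- **Door:** I closed the door last and pushed it until it stopped moving: it held position while the push rose from 12 to 16 N. After I backed off, the last pictures show it still shut along the sill.
- **Other things on the bench:** Both pink look-alikes, the pen, the spare cap, the timer and the spatula look unmoved.

- **Force while pressing:** The left lever gave a reading of 42 N, made through the shut fingertips and not the gripper's body. That number is above the 40 N limit set for the arm and gripper body.
- **Bottle moved:** The full bottle next to the tray shifted about 1 cm against the tray edge while I was placing the second empty. I don't know whether that was the announced knock or contact with the gripper; I measured its position again before gripping it.
- **Small drops:** Two bottles were released a few millimetres above the surface and landed upright.

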